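# Re-hook the return spring of a tube rocker

## Robot

A 6-joint arm with a two-finger parallel gripper is mounted at the origin on the work surface. World frame = base frame: x ahead of the robot, y to its left, z up, the work surface at z = 0. Lengths are in m, angles in rad, forces in N, time in s.
With the tool pointing down it reaches from about 0.35 to 0.975 m from the base axis. Payload 4.9 kg.
Tool frame: the origin (TCP) lies at the very end of the fingers, on their centre line; the grasp point (between the pads) lies 19 mm behind it; z points along the fingers, y is the direction in which the jaws open and shut (so a half turn about z gives the same grasp; the last joint's range is limited). The gripper opens to 85 mm and grips with 20 to 120 N. Pads are 22 mm wide; open, the fingers measure 114 mm over their backs; the gripper's body (76 mm by 85 mm) begins 54 mm behind the grasp point. The pads swing forward as they close: fully open they stand 13 mm farther back than shut.
Start: joints at [1.125, 0.053, 1.613, -0, 1.476, -0.119], TCP at [0.201, 0.592, 0.231] pointing down, gripper open.
Joint ranges: [-3.01, 3.01], [-1.01, 2.22], [0.06, 2.58], [-1.02, 4.17], [0.09, 2.62], [-3.14, 3.14]. Speed limits (rad/s): [2.57, 2.57, 3.14, 3.14, 3.14, 3.14].

## Interface

Orientations are given as a unit quaternion [w, x, y, z].
In Python, from plant import state, grab_frame, camera_model, job_done, search_frame, masks_of, place_of gives the robot as it stands.
- The arm moves only by the tool drive_tool, never from a script. Its argument "series" is a list of rows, each a list of 2 entries, a list of its own where there are three numbers: the shift along the world's x, y, z in m, then the turn, a rotation vector about the world's x, y, z in degrees. A call has 1 to 8 rows; each row is the pose to reach, as a shift and turn from the pose commanded when the call began; what a row does not reach only later rows make up. A row lasts 1/10 s, in which the tool goes at most 50 mm and 8.59 degrees, less where a joint would pass 70% of its speed; a pose out of reach is approached as far as the arm can. A call with a gripper value outside its range is refused whole. "fingers" is the closure, from -1 (fully open) to 1 (shut), so that 0 is half open, set as the call begins (left out, the last holds). The fingers move at their own pace and stop on an object; the grip force is fixed at half the most. Time passes only in rows, so rows that repeat a pose let the fingers close. It gives the time, the measured TCP pose, the force and the opening at its end, in the units of the state.
- state(): the state, without advancing time (a new reading comes with each control period).
- grab_frame(name): name is "scene" or "top" or "wrist"; returns the picture (480x640x3 uint8, red, green, blue); there is no depth.
- camera_model(name): a dict with "fovy" (degrees; the focal length in pixels is half the picture's height over the tangent of half this angle, whatever the lens; pixels are square), "cx", "cy" (the principal point, pixels), "D" ([k1, k2, p1, p2, k3] as OpenCV has them; the pictures are not rectified), "rvec" (rotation vector, rad) and "tvec" (3), from world to camera coordinates, as OpenCV has them. Camera axes: x right, y down, z forward; pixel columns grow to the right and rows downward; lengths in m; the calibration is good to about 2 mm. A picture is of the moment at which its call begins: read the wrist's pose just before it. camera_model takes no time and is no camera call; for the wrist camera it gives the pose at the moment of the call.
- job_done(): hands the job in, once; it reports no verdict.
Trained networks look in the newest picture that a camera, given by its name, has taken for a name from the list of things; names that differ only in an ending like _2 or _b are one class to them, and where a whole thing is asked for, a point or a joint stands for the part that bears it (a point fixed in the world has none). Each returns a list of dicts, best first, with "confidence" (0 to 1); they miss things now and then, are a little off and sometimes report something else, mostly with a low value. They report only what shows in the picture. A call takes as long as a camera call. They do not tell look-alikes from the thing itself.
- search_frame(camera, name): "location" ([x, y, z] in m, in world coordinates, good to about 4 mm: the middle of the surface that is visible of it).
- masks_of(camera, name): "pixels" (480x640 bool, what is visible of it).
- place_of(camera, name): "location" ([x, y, z] in m, in world coordinates, good to about 4 mm: a listed point, or the origin of a listed thing).
The state is a dict: "time": time; "joint_pos": joint angles; "joint_vel": joint speeds; "joint_efforts": joint torques, N m; "tool_pos": TCP position; "tool_rot": TCP orientation; "contact_force": force on the tool from outside, world axes, zero at the start; "ft_torque": the same for the moment, N m; "gripper_width": opening from 0.0 (shut) to 1.0 (fully open).
Only numpy, scipy, OpenCV 4.12 (cv2) and the standard library are available. Lean on these libraries where they do the work, as an engineer would, in place of code of your own. Each camera call takes 0.05 s, during which the arm holds its last target.

## Task

Take the spring puller out of its stand and use its pin in the spring's eye to stretch the loose return spring of the opened tube rocker, ease its hook over the anchor post so that the spring stays stretched on the post, and put the puller back upright in its stand. Keep your fingers off the spring, do not overstretch it or ram its hook hard against the post or the flange behind it, and leave the things standing around where they are.

Things in the scene. Friction and masses are not known exactly. Their poses are not given: they have to be found in the camera images.
- puller_grip (a point): Centre of the black square grip (22 x 22 x 60 mm, upright) of the spring puller, a loose tool of about 0.11 kg. z is up along the tool, x and y are square to the grip's flats (grip any two opposite flats). It starts with its shaft in the stand and the grip's underside resting on the stand, this point 85 mm above the work surface.
- puller_tip (a point): Lower end of the puller's steel shaft, 80 mm straight below the grip's centre. The shaft is on the grip's axis and 50 mm long: the upper 30 mm is 8 mm thick, the last 20 mm is a pin 6 mm thick.
- stand_mouth (a point): Centre of the top of the puller's stand, a fixed white block 64 x 64 x 55 mm (top 55 mm above the work surface) with a through hole 16 mm wide, upright. The puller belongs in it with the grip's underside resting on the top.
- unit: Opened drive chassis of a tube rocker, fixed: an aluminium plate 240 (x) x 150 (y) x 16 mm, origin under its middle at the work surface. x points the way the spring must be pulled, y to the left of that, z up. A white gearbox and a dark motor stand on its +y half; nothing on it is higher than 62 mm above the work surface.
- slot_mid (a point): Point fixed on the chassis, unit x 32 mm, y -8 mm, 45 mm above the work surface (height of hook and eye), axes as unit: the middle of the slot of the dark bracket with the anchor post. The post's axis is at the same unit y but clamped anywhere within 8 mm either way along unit x, unmeasured. Post: steel, 8 mm thick, with a 13 mm head from 51 to 56 mm above the work surface.
- flange_mid (a point): Point fixed on the chassis, 19.5 mm beyond slot_mid along unit x: where the near face of the bracket's upright flange would be with the bracket in mid-slot. The flange (44 mm wide, 4 mm thick, top 54 mm above the work surface) moves with the post: its near face is always 19.5 mm beyond the post's axis.
- spring: The spring with its fixed pivot pin (unit x -75 mm, y 0); origin on the pin's axis at the work surface, axes as unit. The steel spring lies level, 45 mm above the work surface, and swings easily about the pin. Unstretched, from the pin's axis along the spring: coil (18 mm thick) 11 to 40 mm, eye's centre 55 mm, axis of the hook's cross bar 87 mm.
- eye (a point): Centre of the spring's eye, a level closed wire loop 14 mm wide inside, 24 mm outside, that takes the puller's pin from above; x along the spring, away from its pivot. It is 45 mm above the work surface; the plate below is at 16 mm: the pin's end may go down to 20 mm. The hook flexes sideways about the eye (about 0.3 N per mm at the lip, up to 12 mm) and springs back.
- hook_bar (a point): Corner of the hook where the shank (from the eye, 32 mm) meets the cross bar; 5 mm wire; x along the shank. The bar runs 15.5 mm to the right (-y), then a lip turns back to 6.5 mm behind the bar's axis; the mouth between shank and lip is 10.5 mm. Seated, the post is in the mouth, the bar's axis 6.5 mm beyond the post's axis. The lip clears the post from 10.5 mm beyond; the bar hits the flange at 17.
- spring_swing (a joint): Turn of the spring about its pivot in rad, 0 along unit x, positive counter-clockwise from above (towards unit +y, the side from which the hook passes the post).
- spring_stretch (a joint): Stretch of the spring in m, 0 when relaxed. Its pull is 1.1 N at 0 and grows by 0.18 N per mm. Hooked on the post it reads about 18 to 34 mm, depending on where the bracket is clamped. Beyond 48 mm it is overstretched and spoilt.
- rack: Bystander: white wire rack 104 x 154 mm with capped tubes, 94 mm high, origin under its middle. Leave it alone.
- bin: Bystander: open yellow bin 110 x 150 x 70 mm, origin under its middle. Leave it alone.
- driver: Bystander: screwdriver about 160 mm long lying on the work surface. Leave it alone.
- jar: Bystander: amber jar 56 mm wide, 75 mm high, origin under its middle. Leave it alone.
Not all that is in view belongs to the job. Leave any purple look-alike of the part that bears puller_grip alone.

How it is judged:
On the way, in this order (a step that is already met when the one before it is completed fails the run):
1. the puller is lifted clear of its stand (height (world z) of puller_grip above 0.13 m), for 0.1 s.
2. the puller, in the eye, stretches the spring by more than 15 mm (value of joint spring_stretch above 0.015 m and contact force between puller and spring above 1.5 N), for 0.1 s.
3. the hook bears on the post, the spring staying stretched without the puller (value of joint spring_stretch above 0.014 m and contact force between spring and unit above 2 N and contact force between puller and spring below 0.3 N), for 0.3 s.
At the end, for the whole second after the job is handed in: The spring stays stretched by more than 14 mm with its hook pulling on the post by more than 2 N; the puller stands released, upright (within 0.12 rad) and at rest in its stand, its grip's centre within 10 mm of the hole's axis and 80 to 90 mm above the work surface, not touching the spring (value of joint spring_stretch above 0.014 m and contact force between spring and unit above 2 N and contact force between puller and spring below 0.1 N and horizontal distance between puller_grip and stand_mouth below 0.01 m and height (world z) of puller_grip between 0.08 and 0.09 m and angle between puller_grip's own z axis and vertical below 0.12 rad and linear speed of puller below 0.02 m/s).
It fails at once if the spring is overstretched (more than 48 mm) (value of joint spring_stretch above 0.048 m).
It fails at once if the hook is rammed against post or flange with more than 18 N (contact force between spring and unit above 18 N).
It fails at once if the puller is forced against the spring with more than 25 N (contact force between puller and spring above 25 N).
It fails at once if the fingers touch the spring (contact force between the fingers and spring above 0.5 N).
It fails at once if a bystander (rack, bin, screwdriver, jar) is moved by more than 20 mm (distance of any of rack, bin, driver, jar from where it was at the start of the episode above 0.02 m).
It also fails if it takes over 67 s, if anything falls off the work surface, if the arm or the gripper's body presses on something with over 40 N, if the wrist force passes 120 N, or if a joint passes its speed limit or range.

## Working session

There is one attempt and no reset: what is moved stays moved. The work goes in short steps, Python scripts to look and compute and a tool call to move; the robot and the scene stay as the last step left them, time stands still between calls to the robot, and variables do not carry over. Pictures are saved under pics/ and viewed, and the job is handed in when it is done.

Besides the shell and the picture viewer there is one more tool, called as name([rows], argument=value, ...), one row to a line, values as JSON. drive_tool: Moves the arm, as the interface text tells. Its arguments: {"type":"object","properties":{"series":{"type":"array","items":{"type":"array"}},"fingers":{"type":"number"}},"required":["series"]}

```bash
mkdir -p pics; ls; python3 - <<'E'
from plant import *
import cv2
print(state())
for n in ["scene","top","wrist"]:
    cv2.imwrite(f"pics/{n}0.png",cv2.cvtColor(grab_frame(n),cv2.COLOR_RGB2BGR))
    print(n,camera_model(n))
for c in ["top","scene"]:
    for n in ["puller_grip","stand_mouth","unit","slot_mid","flange_mid","spring","eye","hook_bar"]:
        r=place_of(c,n); print(c,n,[(([round(float(v),4) for v in q["location"]]),round(float(q["confidence"]),2)) for q in r[:3]])
E
```

```text
pics
{'time': 0.0, 'joint_pos': array([ 1.12501564e+00,  5.33970945e-02,  1.61429095e+00,  9.96151197e-06,
        1.47601409e+00, -1.18989165e-01]), 'joint_vel': array([ 0.00135711,  0.00193614, -0.0002798 ,  0.00071045,  0.00054262,
        0.00161205]), 'joint_efforts': array([ 1.22156252e-03, -3.93701327e+01, -3.70172024e+01, -6.11573682e-05,
        7.25929698e-03, -2.47681436e-05]), 'tool_pos': array([0.20034763, 0.59135791, 0.23003991]), 'tool_rot': array([-2.98661306e-04,  1.62670049e-01,  9.86679960e-01, -1.01158313e-03]), 'contact_force': array([-0.19893875, -0.49213258,  0.3737185 ]), 'ft_torque': array([ 0.00703008, -0.05048632, -0.03219545]), 'gripper_width': 1.0011925278674654}
scene {'fovy': 48.42882794058209, 'cx': 317.60000350466413, 'cy': 232.9189570475227, 'D': array([-0.07754902,  0.        ,  0.        ,  0.        ,  0.        ]), 'rvec': array([ 0.8790313 ,  2.65962634, -0.91079026]), 'tvec': array([ 0.43810464, -0.15334441,  1.17480967])}
top {'fovy': 49.40446548631456, 'cx': 316.73894655827775, 'cy': 244.60770268603517, 'D': array([0.01269481, 0.        , 0. 
[... 851 characters left out ...]
66, 0.0433], 0.9), ([0.6935, 0.3364, -0.0001], 0.68), ([0.5336, -0.1039, 0.0458], 0.65)]
top spring [([0.5474, -0.1921, 0.0047], 0.55)]
top eye [([0.5412, -0.1328, 0.0466], 0.52)]
top hook_bar [([0.5512, -0.1194, -0.002], 0.71)]
scene puller_grip [([0.3759, 0.3168, 0.0833], 0.96), ([0.5575, 0.2674, 0.0789], 0.88)]
scene stand_mouth [([0.4683, 0.2691, 0.0571], 0.91)]
scene unit [([0.5541, -0.1201, -0.0001], 0.61)]
scene slot_mid [([0.5653, -0.0868, 0.0451], 0.91)]
scene flange_mid [([0.5668, -0.067, 0.0438], 0.87)]
scene spring [([0.5496, -0.1928, -0.0008], 0.88)]
scene eye [([0.5392, -0.1388, 0.0492], 0.59)]
scene hook_bar [([0.5412, -0.136, 0.0461], 0.56), ([0.5346, -0.1066, 0.0471], 0.43)]
```

View pics/top0.png

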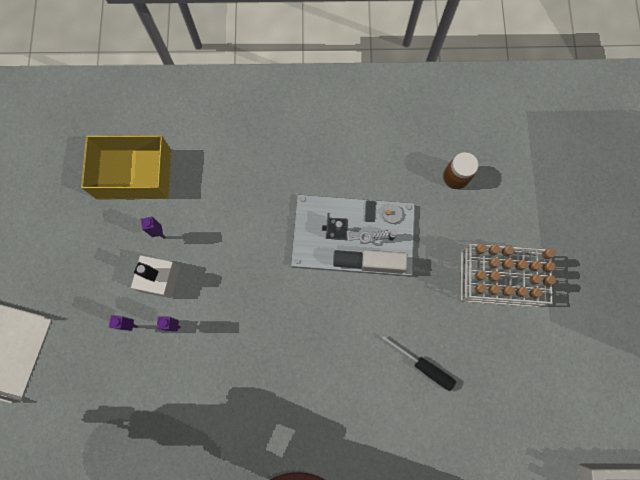

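View pics/scene0.png

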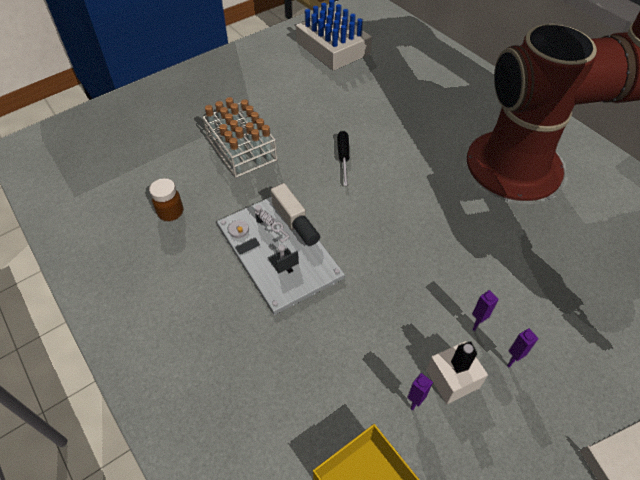

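View pics/wrist0.png

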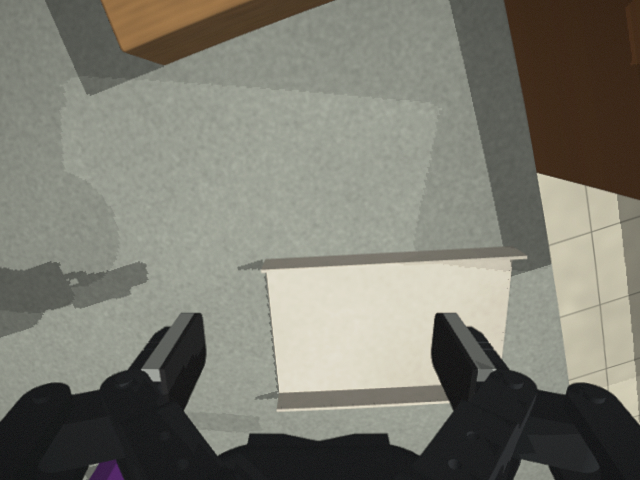

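The candidates for the puller in the top view are one black grip in the white stand at (147,271) and three purple look-alikes at (151,226), (121,323) and (168,323). I choose the black one, and next I'll check it and the unit in close crops.

```bash
cat > h.py <<'E'
import numpy as np, cv2
from plant import *
def K(m):
    f=240/np.tan(np.radians(m["fovy"])/2); return np.array([[f,0,m["cx"]],[0,f,m["cy"]],[0,0,1.]])
def proj(m,P):
    P=np.asarray(P,float).reshape(-1,1,3)
    return cv2.projectPoints(P,m["rvec"],m["tvec"],K(m),m["D"])[0].reshape(-1,2)
def ray(m,uv):
    n=cv2.undistortPoints(np.array(uv,float).reshape(-1,1,2),K(m),m["D"]).reshape(-1,2)
    R=cv2.Rodrigues(m["rvec"])[0]; c=-R.T@m["tvec"]
    d=np.c_[n,np.ones(len(n))]@R
    return c,d
def onz(m,uv,z):
    c,d=ray(m,uv); return c+d*((z-c[2])/d[:,2])[:,None]
def save(n,im,crop=None,s=1):
    if crop: x,y,w,h=crop; im=im[y:y+h,x:x+w]
    im=cv2.resize(im,None,fx=s,fy=s,interpolation=cv2.INTER_CUBIC)
    cv2.imwrite(f"pics/{n}.png",cv2.cvtColor(im,cv2.COLOR_RGB2BGR))
E
python3 - <<'E'
from h import *
a=cv2.cvtColor(cv2.imread("pics/top0.png"),cv2.COLOR_BGR2RGB)
save("a1",a,(285,185,140,100),5.5); save("a2",a,(90,210,120,100),6)
b=cv2.cvtColor(cv2.imread("pics/scene0.png"),cv2.COLOR_BGR2RGB)
save("b1",b,(210,180,140,135),4.4); save("b2",b,(400,280,140,130),4.5)
E
```

```text
(no output)
```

View pics/a1.png

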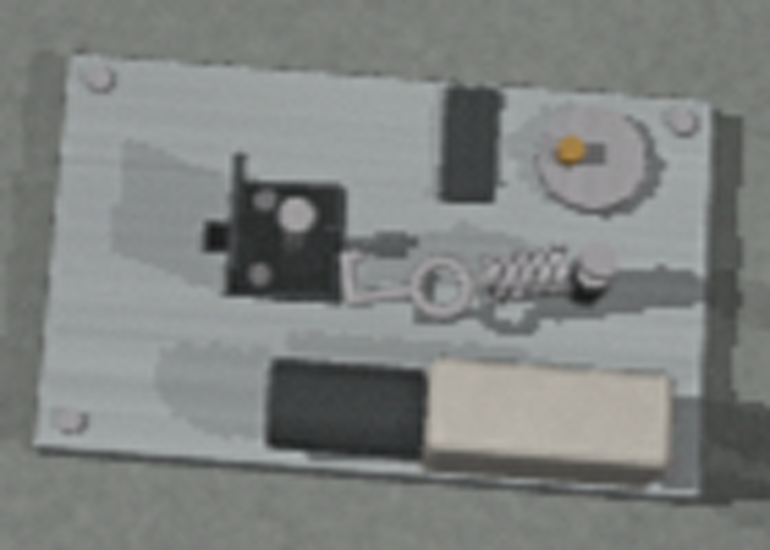

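View pics/a2.png

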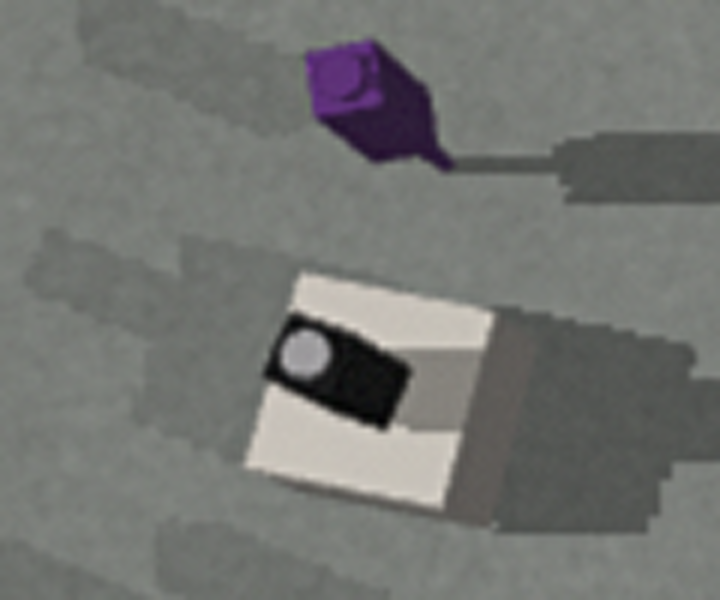

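View pics/b1.png

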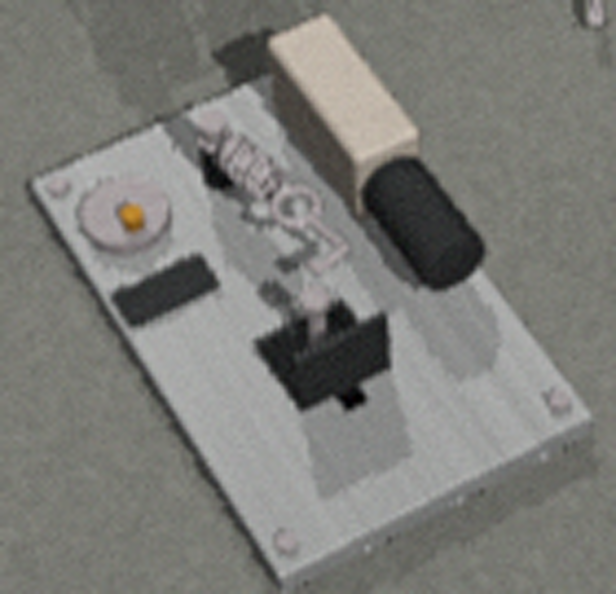

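View pics/b2.png

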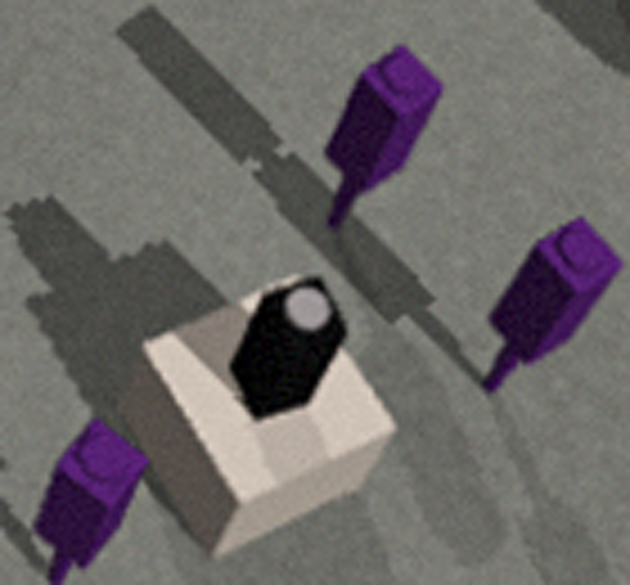

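```bash
cat > fit.py <<'E'
from h import *
from scipy.optimize import least_squares
T=camera_model("top"); S=camera_model("scene")
def px(o,s,p): return (np.array(p,float)+.5)/s-.5+np.array(o)
def fit(L,z,obs,x0):
    # obs: list (cam, idx, pix)
    def res(q):
        c,s=np.cos(q[2]),np.sin(q[2]); P=np.array([[q[0]+c*a-s*b,q[1]+s*a+c*b,z] for a,b in L])
        return np.concatenate([proj(m,P[[i]])[0]-p for m,i,p in obs])
    r=least_squares(res,x0,loss="soft_l1"); return r.x,r.fun.reshape(-1,2)
def tri(u,v):
    c1,d1=ray(T,[u]);c2,d2=ray(S,[v]);d1=d1[0]/np.linalg.norm(d1);d2=d2[0]/np.linalg.norm(d2)
    A=np.c_[d1,-d2];t=np.linalg.lstsq(A,c2-c1,rcond=None)[0]
    return (c1+d1*t[0]+c2+d2*t[1])/2, np.linalg.norm(c1+d1*t[0]-c2-d2*t[1])
E
python3 - <<'E'
from fit import *
a1=lambda p:px((285,185),5.5,p); b1=lambda p:px((210,180),4.4,p)
a2=lambda p:px((90,210),6,p); b2=lambda p:px((400,280),4.5,p)
L=[(.12,-.075),(-.12,-.075),(-.12,.075),(.12,.075)]
np.set_printoptions(precision=4,suppress=True)
ot=[(T,0,a1((72,57))),(T,1,a1((712,102))),(T,2,a1((698,488))),(T,3,a1((37,445)))]
os=[(S,1,b1((33,185))),(S,3,b1((592,415))),(S,0,b1((283,578))),(S,2,b1((250,82)))]
for o in (ot,os,ot+os):
    q,r=fit(L,.016,o,[.55,-.12,1.6]); print("unit",q,np.abs(r).max())
c,s=np.cos(q[2]),np.sin(q[2]);R=np.array([[c,-s],[s,c]])
def un(p): return R.T@(np.array(p)[:2]-q[:2])
print("slot",q[:2]+R@[.032,-.008],"pivot",q[:2]+R@[-.075,0])
for n,z,t,sc in [("post",.056,(297,214),(317,297)),("eye",.045,(441,288),(297,205))]:
    p1=onz(T,[a1(t)],z)[0];p2=onz(S,[b1(sc)],z)[0];print(n,p1,un(p1),p2,un(p2),tri(a1(t),b1(sc)))
h=.032
L=[(h,h),(h,-h),(-h,-h),(-h,h)]
# top view: up=+x, left=+y
ot=[(T,0,a2((300,272))),(T,1,a2((495,312))),(T,2,a2((442,508))),(T,3,a2((245,467)))]
for o in (ot,):
    w,r=fit(L,.055,o,[.47,.27,0]); print("stand",w,np.abs(r).max())
print(onz(S,[b2((145,345)),b2((240,500)),b2((395,428))],.055))
cs,ss=np.cos(w[2]),np.sin(w[2]);print([w[:2]+np.array([cs*a-ss*b,ss*a+cs*b]) for a,b in L])
print("cap",tri(a2((305,353)),b2((307,308))), onz(T,[a2((305,353))],.117),onz(S,[b2((307,308))],.117))
# grip yaw: top edges
print(onz(T,[a2((292,315)),a2((265,377)),],.115), onz(T,[a2((411,372)),a2((386,430))],.055))
E
```

```text
unit [ 0.5546 -0.1158  1.4853] 1.3149492222298704
unit [ 0.5558 -0.1159  1.499 ] 13.20029057300576
unit [ 0.555  -0.1157  1.4906] 14.18283425843191
slot [ 0.5655 -0.0844] pivot [ 0.549  -0.1905]
post [ 0.5651 -0.0843  0.056 ] [ 0.0321 -0.0076] [ 0.5633 -0.0841  0.056 ] [ 0.0322 -0.0058] (array([ 0.5642, -0.0838,  0.0574]), np.float64(0.0013260597147079964))
eye [ 0.5402 -0.1353  0.045 ] [-0.0207  0.0131] [ 0.5386 -0.1371  0.045 ] [-0.0227  0.0146] (array([ 0.5396, -0.1351,  0.0477]), np.float64(0.00020748390523818173))
stand [ 0.4696  0.2732 -0.213 ] 0.1104389418088374
[[0.4928 0.2348 0.055 ]
 [0.5063 0.2959 0.055 ]
 [0.445  0.3101 0.055 ]]
[array([0.5076, 0.2977]), array([0.4941, 0.2352]), array([0.4315, 0.2487]), array([0.445 , 0.3113])]
cap (array([0.4696, 0.2727, 0.1185]), np.float64(0.0008466152702883148)) [[0.4696 0.2735 0.117 ]] [[0.4691 0.2721 0.117 ]]
[[0.4816 0.2788 0.115 ]
 [0.4629 0.2856 0.115 ]] [[0.4749 0.2608 0.055 ]
 [0.4564 0.2676 0.055 ]]
```

The black grip with the steel cap standing in the white block is confirmed. The cap triangulates to (0.470, 0.273), which matches the centre fitted for the stand. The grip's yaw is about −20°, and the jaw axis at 71° already matches it. Next I move above the stand.

drive_tool([
  [[0.03,-0.036,0],[0,0,0]],
  [[0.064,-0.076,0],[0,0,0]],
  [[0.098,-0.116,0],[0,0,0]],
  [[0.132,-0.156,0],[0,0,0]],
  [[0.166,-0.196,0],[0,0,0]],
  [[0.2,-0.236,0],[0,0,0]],
  [[0.234,-0.276,0],[0,0,0]],
  [[0.256,-0.305,0],[0,0,0]],
], fingers=-0.1)

```text
time: 1.75
tool_pos: [0.4569, 0.2863, 0.2316]
tool_rot: [0.0, 0.163, 0.987, 0.0]
contact_force: [1.2, -0.5, 0.0]
gripper_width: 0.548
```

drive_tool([
  [[0.0125,-0.0135,0],[0,0,-1]],
  [[0.0125,-0.0135,0],[0,0,-1]],
  [[0.0125,-0.0135,0],[0,0,-1]],
])

```text
time: 2.05
tool_pos: [0.4682, 0.2745, 0.2313]
tool_rot: [-0.0, 0.172, 0.985, 0.0]
contact_force: [0.0, -1.0, 1.3]
gripper_width: 0.553
```

```bash
cat > look.py <<'E'
from h import *
import sys,pickle
np.set_printoptions(precision=4,suppress=True)
def look(cam,name,crop=None,s=1):
    st=state(); m=camera_model(cam); im=grab_frame(cam); save(name,im,crop,s)
    cv2.imwrite(f"pics/{name}_raw.png",cv2.cvtColor(im,cv2.COLOR_RGB2BGR)); pickle.dump(m,open(f"pics/{name}.pkl","wb"))
    print(st["time"],st["tool_pos"],st["tool_rot"],st["contact_force"],st["gripper_width"]); return m,im
E
python3 - <<'E'
from look import *
look("wrist","w1")
E
```

```text
2.05 [0.4682 0.2745 0.2313] [-0.0003  0.1716  0.9852  0.0002] [ 0.0346 -1.0063  1.289 ] 0.552579745714913
```

View pics/w1.png

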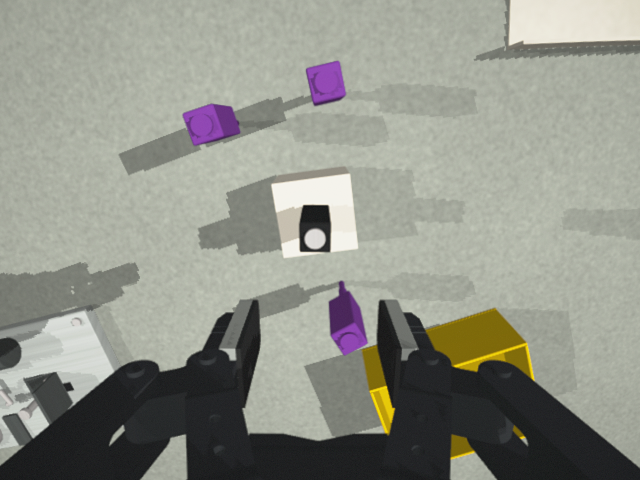

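The wrist view shows the black grip's cap at (315,238), with its flats aligned to the jaws. The white stand is around (317,212). The purple look-alikes stay clear of the fingers.

```bash
python3 - <<'E'
from look import *
m=pickle.load(open("pics/w1.pkl","rb"))
print(onz(m,[(315,238)],.1175), onz(m,[(300,250),(330,252),(301,206),(329,206)],.115))
print(onz(m,[(272,183),(350,174),(357,249),(283,257)],.055), onz(m,[(272,183),(350,174),(357,249),(283,257)],.055).mean(0))
E
```

```text
[[0.4697 0.2732 0.1175]] [[0.4751 0.2601 0.115 ]
 [0.4835 0.2793 0.115 ]
 [0.446  0.2716 0.115 ]
 [0.4524 0.2894 0.115 ]]
[[0.4314 0.2492 0.055 ]
 [0.4459 0.3114 0.055 ]
 [0.5087 0.2969 0.055 ]
 [0.4942 0.2345 0.055 ]] [0.4701 0.273  0.055 ]
```

drive_tool([
  [[0,0,-0.025],[0,0,0]],
  [[0,0,-0.055],[0,0,0]],
  [[0,0,-0.085],[0,0,0]],
  [[0,0,-0.11],[0,0,0]],
  [[0,0,-0.135],[0,0,0]],
  [[0,0,-0.155],[0,0,0]],
  [[0,0,-0.163],[0,0,0]],
  [[0,0,-0.163],[0,0,0]],
])

```text
time: 2.9
tool_pos: [0.4667, 0.275, 0.0671]
tool_rot: [-0.001, 0.17, 0.985, -0.001]
contact_force: [-0.1, 0.0, 0.1]
gripper_width: 0.55
```

drive_tool([
  [[0,0,0],[0,0,0]],
  [[0,0,0],[0,0,0]],
  [[0,0,0],[0,0,0]],
  [[0,0,0],[0,0,0]],
  [[0,0,0],[0,0,0]],
  [[0,0,0],[0,0,0]],
], fingers=1)

```text
time: 3.5
tool_pos: [0.4694, 0.2751, 0.0701]
tool_rot: [0.001, 0.171, 0.985, 0.001]
contact_force: [-1.7, 0.9, 6.3]
gripper_width: 0.252
```

```bash
python3 - <<'E'
from look import *
look("wrist","w2")
E
```

```text
3.5 [0.4694 0.2751 0.0701] [0.001  0.1714 0.9852 0.001 ] [-1.7255  0.8629  6.3317] 0.2517747185925409
```

View pics/w2.png

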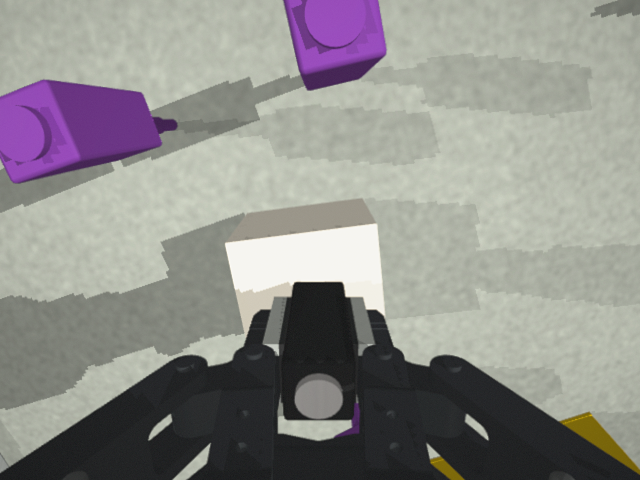

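Grasp holds: the opening is about 21.4 mm against a 22 mm grip. Lift.

drive_tool([
  [[0,0,0.005],[0,0,0]],
  [[0,0,0.015],[0,0,0]],
  [[0,0,0.03],[0,0,0]],
  [[0,0,0.05],[0,0,0]],
  [[0,0,0.07],[0,0,0]],
  [[0,0,0.09],[0,0,0]],
  [[0,0,0.1],[0,0,0]],
  [[0,0,0.1],[0,0,0]],
])

```text
time: 4.35
tool_pos: [0.4695, 0.275, 0.171]
tool_rot: [0.002, 0.171, 0.985, 0.001]
contact_force: [0.6, -0.4, -2.1]
gripper_width: 0.256
```

drive_tool([
  [[0,0,0],[0,0,0]],
  [[0,0,0],[0,0,0]],
])

```text
time: 4.55
tool_pos: [0.4675, 0.2741, 0.1669]
tool_rot: [-0.001, 0.171, 0.985, -0.001]
contact_force: [0.7, 0.8, -1.4]
gripper_width: 0.245
```

```bash
python3 - <<'E'
from look import *
m,im=look("top","t3",(60,200,200,150),4)
m,im=look("scene","s3",(380,220,200,150),4)
m,im=look("wrist","w3")
E
```

```text
4.55 [0.4675 0.2741 0.1669] [-0.001   0.1713  0.9852 -0.0007] [ 0.7165  0.7691 -1.4141] 0.24467003539348745
4.6 [0.4675 0.2741 0.1668] [-0.0011  0.1713  0.9852 -0.0007] [ 0.4775  1.0983 -1.5609] 0.25377215556167215
4.65 [0.4675 0.2742 0.1669] [-0.001   0.1713  0.9852 -0.0007] [-0.6195 -0.0233 -1.4379] 0.2503381998283204
```

View pics/t3.png

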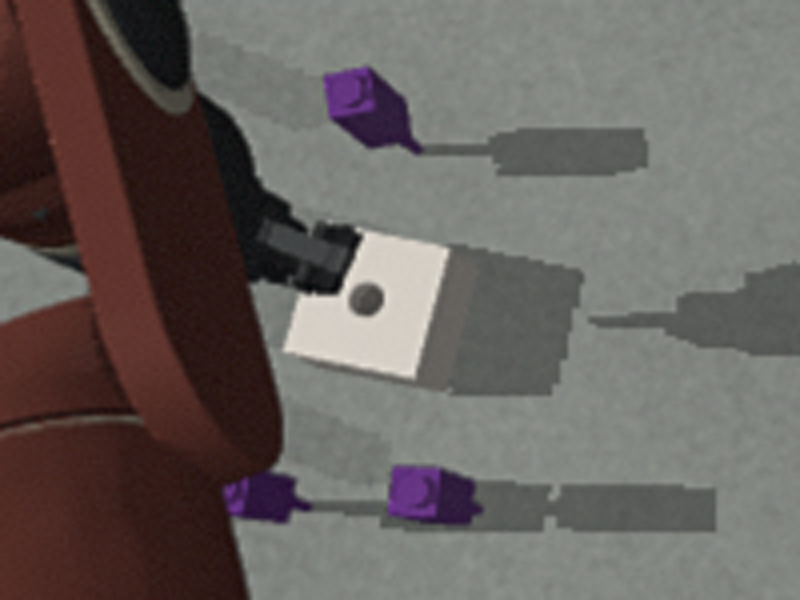

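View pics/s3.png

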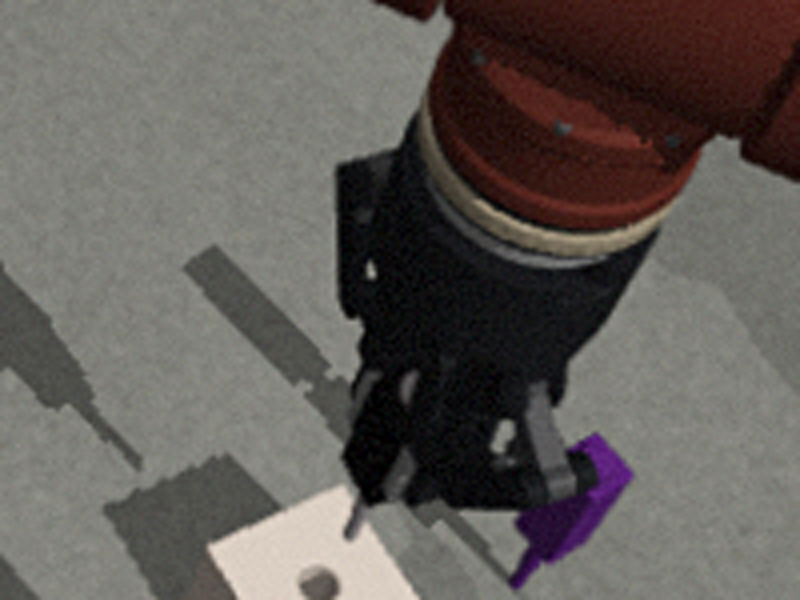

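View pics/w3.png

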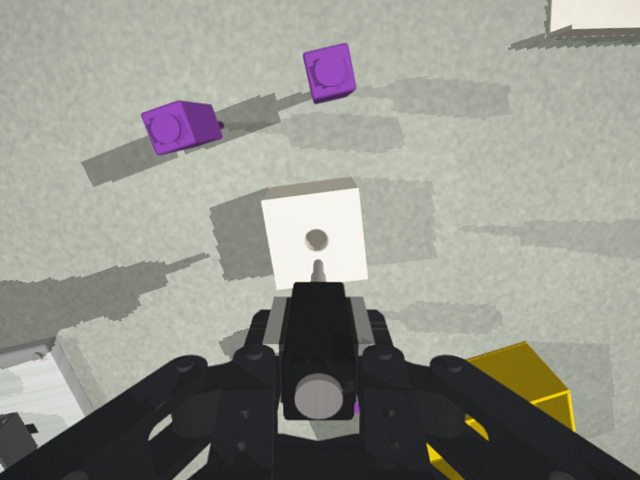

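```bash
python3 - <<'E'
from look import *
im=cv2.imread("pics/w3_raw.png"); cv2.imwrite("pics/w3c.png",cv2.resize(im[220:300,270:370],None,fx=7,fy=7,interpolation=cv2.INTER_CUBIC))
im=cv2.imread("pics/s3_raw.png"); cv2.imwrite("pics/s3c.png",cv2.resize(im[320:380,440:520],None,fx=8,fy=8,interpolation=cv2.INTER_CUBIC))
m=pickle.load(open("pics/w3.pkl","rb"));s=pickle.load(open("pics/s3.pkl","rb"))
for z in (.1,.104,.108): print(z,onz(m,[(318.5,262)],z),onz(s,[(467.8,353.5)],z))
for dx in (0,):
  print(proj(m,[(.4695,.2735,.104),(.4675,.2742,.104),(.4675,.2742,.134)]),proj(s,[(.4695,.2735,.104),(.4675,.2742,.104)]))
E
```

```text
0.1 [[0.4698 0.2749 0.1   ]] [[0.4667 0.2749 0.1   ]]
0.104 [[0.4684 0.2754 0.104 ]] [[0.4688 0.2757 0.104 ]]
0.108 [[0.467  0.2759 0.108 ]] [[0.4708 0.2764 0.108 ]]
[[316.0036 264.7725]
 [315.975  261.2226]
 [315.5672 282.4642]] [[466.4141 352.712 ]
 [467.6873 352.3091]]
```

View pics/w3c.png

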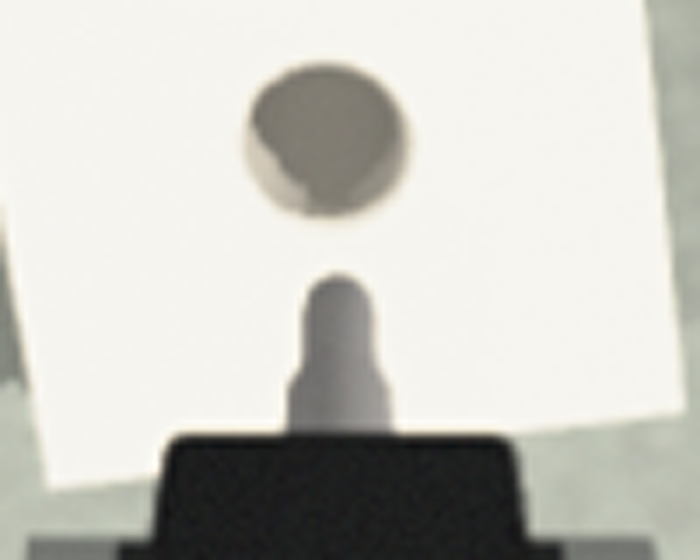

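View pics/s3c.png

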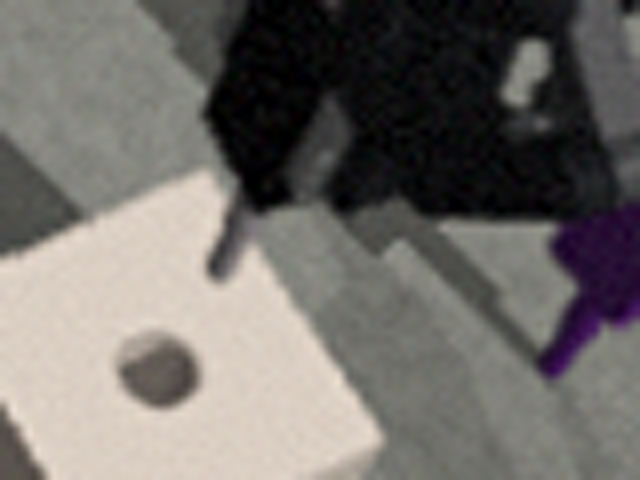

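The tip triangulates to (0.4686, 0.2755, 0.104), so the puller hangs straight, within about 2 mm of the tool axis. Next stop is a viewpoint beyond the unit.

drive_tool([
  [[0.007,-0.02,0],[0,0,0]],
  [[0.02,-0.058,0],[0,0,0]],
  [[0.035,-0.1,0],[0,0,0]],
  [[0.05,-0.143,0],[0,0,0]],
  [[0.065,-0.186,0],[0,0,0]],
  [[0.08,-0.229,0],[0,0,0]],
  [[0.095,-0.272,0],[0,0,0]],
  [[0.11,-0.315,0],[0,0,0]],
])

```text
time: 5.5
tool_pos: [0.5784, -0.0423, 0.1678]
tool_rot: [-0.0, 0.171, 0.985, 0.0]
contact_force: [0.6, -0.4, -1.7]
gripper_width: 0.248
```

drive_tool([
  [[0.013,-0.04,0],[0,0,0]],
  [[0.0205,-0.0585,0],[0,0,0]],
  [[0.0205,-0.0585,0],[0,0,0]],
  [[0.0205,-0.0585,0],[0,0,0]],
  [[0.0205,-0.0585,0],[0,0,0]],
])

```text
time: 6.0
tool_pos: [0.5983, -0.0975, 0.1679]
tool_rot: [-0.001, 0.171, 0.985, 0.0]
contact_force: [-0.6, -0.2, -1.0]
gripper_width: 0.247
```

```bash
python3 - <<'E'
from look import *
look("wrist","w4")
E
```

```text
6.0 [ 0.5983 -0.0975  0.1679] [-0.0005  0.1705  0.9854  0.0003] [-0.5698 -0.2214 -1.0096] 0.24743765788835867
```

View pics/w4.png

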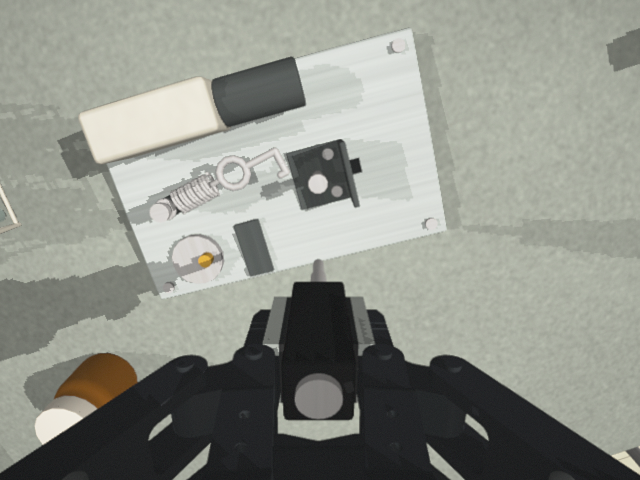

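The wrist view shows everything: pivot about (163,208), eye (233,172), hook corner about (276,150), post head (317,184) and flange near x≈350. I zoom in.

```bash
python3 - <<'E'
from look import *
im=cv2.imread("pics/w4_raw.png"); cv2.imwrite("pics/w4c.png",cv2.resize(im[120:240,140:380],None,fx=3.33,fy=3.33,interpolation=cv2.INTER_CUBIC))
cv2.imwrite("pics/w4d.png",cv2.resize(im[125:220,260:370],None,fx=7,fy=6.0,interpolation=cv2.INTER_CUBIC))
E
```

```text
(no output)
```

View pics/w4c.png

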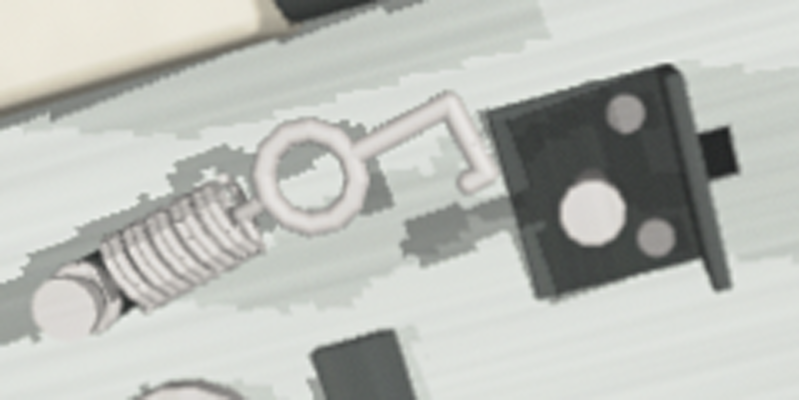

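View pics/w4d.png

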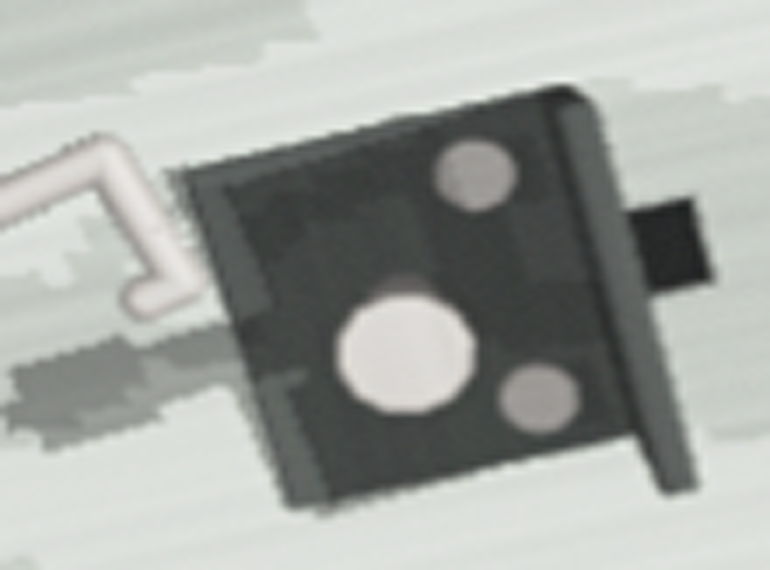

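```bash
python3 - <<'E'
from fit import *
import pickle
np.set_printoptions(precision=4,suppress=True)
m=pickle.load(open("pics/w4.pkl","rb"))
L=[(.12,-.075),(-.12,-.075),(-.12,.075),(.12,.075)]
o=[(m,0,np.array((446,231))),(m,1,np.array((162,298.5))),(m,3,np.array((413,29)))]
q,r=fit(L,.016,o,[.55,-.12,1.49]);print("unit(w)",q,r)
for q in (q,np.array([.5548,-.1158,1.487])):
    c,s=np.cos(q[2]),np.sin(q[2]);R=np.array([[c,-s],[s,c]])
    un=lambda p:(R.T@(np.array(p)[:2]-q[:2])-[-.075,0])*1000
    print("pivot",q[:2]+R@[-.075,0])
    for n,z,p in [("post",.056,(318,183.6)),("flange1",.054,(260+572/7,125+120/6)),("flange2",.054,(260+652/7,125+460/6)),("eye",.0475,(233.5,172.9)),("hook",.046,(275.7,150)),("piv.045",.045,(159.5,212)),("piv.055",.055,(159,212))]:
        P=onz(m,[p],z)[0]; print(n,P,un(P))
E
```

```text
unit(w) [ 0.5544 -0.1156  1.4745] [[ 1.1242  0.9072]
 [-1.4475  0.6019]
 [ 0.0296 -1.1084]]
pivot [ 0.5472 -0.1903]
post [ 0.565  -0.0843  0.056 ] [107.1838  -7.5947]
flange1 [ 0.547  -0.0619  0.054 ] [127.8348  12.492 ]
flange2 [ 0.5845 -0.0664  0.054 ] [126.8822 -25.2653]
eye [ 0.5405 -0.1357  0.0475] [53.7302 11.9135]
hook [ 0.5361 -0.1038  0.046 ] [85.0735 19.3606]
piv.045 [ 0.548  -0.1961  0.045 ] [-5.6676 -1.3345]
piv.055 [ 0.5471 -0.1917  0.055 ] [-1.4118 -0.0181]
pivot [ 0.5485 -0.1905]
post [ 0.565  -0.0843  0.056 ] [107.2038  -7.5755]
flange1 [ 0.547  -0.0619  0.054 ] [128.1037  12.2521]
flange2 [ 0.5845 -0.0664  0.054 ] [126.6802 -25.4904]
eye [ 0.5405 -0.1357  0.0475] [53.9977 12.5979]
hook [ 0.5361 -0.1038  0.046 ] [85.4314 19.6535]
piv.045 [ 0.548  -0.1961  0.045 ] [-5.5607  0.0917]
piv.055 [ 0.5471 -0.1917  0.055 ] [-1.2888  1.355 ]
```

Measurements agree. Relative to the pivot the post is at x = 107.2 mm, y = −7.6 mm, and the flange is 19.9 mm further on (19.5 given). The eye radius is 55.3 mm (55 given). I move to hover over the eye.

drive_tool([
  [[-0.01,-0.007,0],[0,0,0]],
  [[-0.03,-0.02,0],[0,0,0]],
  [[-0.05,-0.033,0],[0,0,0]],
  [[-0.0588,-0.0394,-0.008],[0,0,0]],
  [[-0.0588,-0.0394,-0.02],[0,0,0]],
  [[-0.0588,-0.0394,-0.034],[0,0,0]],
  [[-0.0588,-0.0394,-0.039],[0,0,0]],
  [[-0.0588,-0.0394,-0.039],[0,0,0]],
])

```text
time: 6.85
tool_pos: [0.5393, -0.1375, 0.1271]
tool_rot: [-0.002, 0.171, 0.985, 0.0]
contact_force: [-0.7, 0.2, -1.8]
gripper_width: 0.251
```

drive_tool([
  [[0,0,0],[0,0,0]],
  [[0,0,0],[0,0,0]],
])

```text
time: 7.05
tool_pos: [0.5406, -0.1384, 0.1298]
tool_rot: [0.0, 0.171, 0.985, -0.0]
contact_force: [-0.1, -0.9, -0.9]
gripper_width: 0.248
```

```bash
python3 - <<'E'
from look import *
look("wrist","w5",(200,180,240,180),3.3)
look("scene","s5",(220,170,130,110),6)
look("top","t5",(290,180,140,100),5.5)
E
```

```text
7.05 [ 0.5406 -0.1384  0.1298] [ 0.0005  0.171   0.9853 -0.0001] [-0.0844 -0.8585 -0.941 ] 0.24840077781634384
7.1 [ 0.5406 -0.1385  0.13  ] [ 0.0006  0.1711  0.9853 -0.0001] [-0.2131 -0.4217 -1.2654] 0.25131581599209274
7.15 [ 0.5405 -0.1384  0.1299] [ 0.0006  0.1712  0.9852 -0.0001] [ 0.4971 -0.4615 -0.7974] 0.24832372514547846
```

View pics/w5.png

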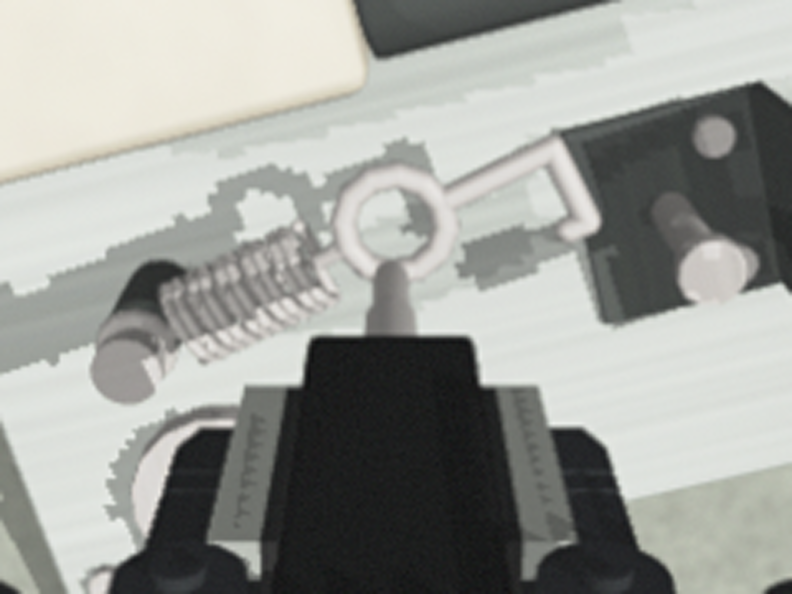

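View pics/s5.png

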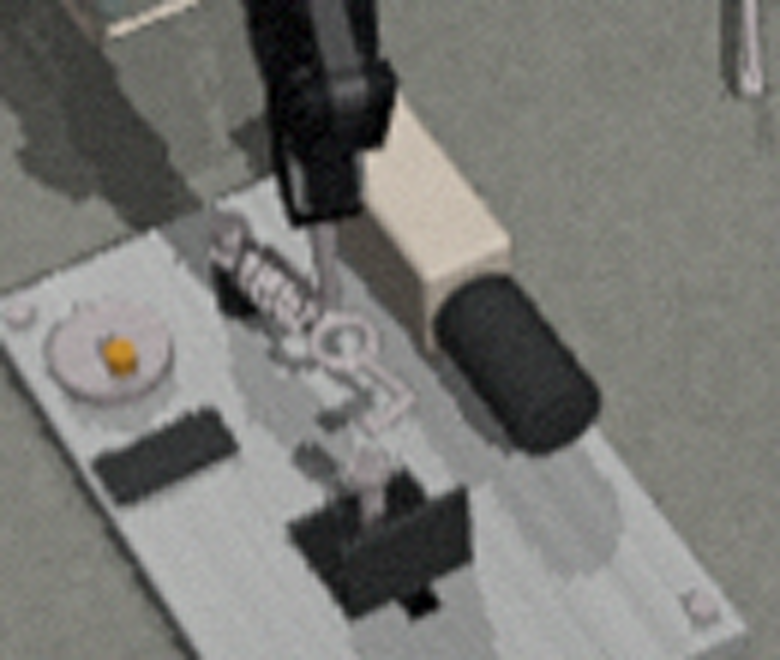

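View pics/t5.png

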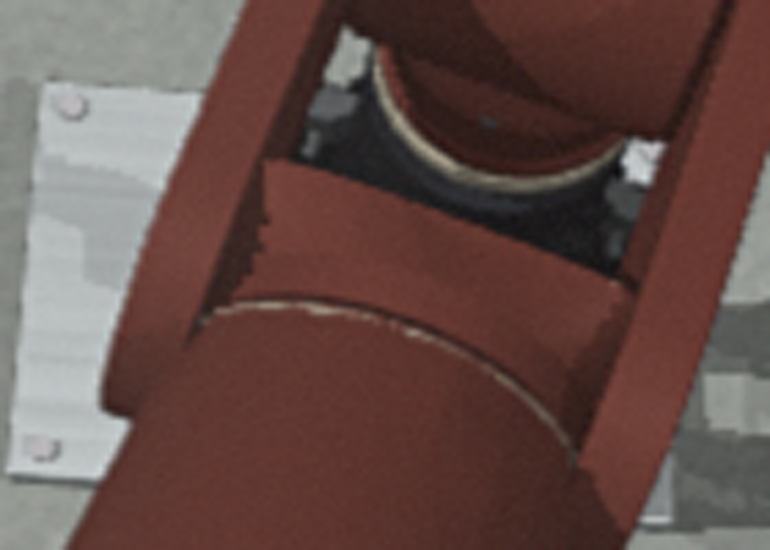

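```bash
python3 - <<'E'
from look import *
m=pickle.load(open("pics/w5.pkl","rb")); s=pickle.load(open("pics/s5.pkl","rb"))
e=onz(m,[(319.4,248.2)],.045)[0]; t=onz(m,[(318.5,262.7)],.067)[0]
print("eye",e,"tip",t,"diff",e-t)
# scene: tip, eye
sp=lambda p:(np.array(p)+.5)/6-.5+np.array((220,170))
e2=onz(s,[sp((347,340))],.045)[0]; t2=onz(s,[sp((327,303))],.067)[0]; print(e2,t2,e2-t2)
print(proj(m,[[t[0],t[1],.045]]))
E
```

```text
eye [ 0.5411 -0.1363  0.045 ] tip [ 0.5421 -0.1373  0.067 ] diff [-0.001  0.001 -0.022]
[ 0.5382 -0.1367  0.045 ] [ 0.5436 -0.1373  0.067 ] [-0.0054  0.0006 -0.022 ]
[[318.459  250.1047]]
```

drive_tool([
  [[-0.001,0.0005,-0.005],[0,0,0]],
  [[-0.0018,0.001,-0.01],[0,0,0]],
  [[-0.0018,0.001,-0.015],[0,0,0]],
  [[-0.0018,0.001,-0.015],[0,0,0]],
  [[-0.0018,0.001,-0.015],[0,0,0]],
])

```text
time: 7.7
tool_pos: [0.5379, -0.1373, 0.1139]
tool_rot: [-0.0, 0.171, 0.985, 0.0]
contact_force: [-0.0, -0.1, -1.2]
gripper_width: 0.247
```

```bash
python3 - <<'E'
from look import *
look("wrist","w6",(240,200,160,120),5)
look("scene","s6",(240,190,80,70),8)
E
```

```text
7.7 [ 0.5379 -0.1373  0.1139] [-0.0004  0.1713  0.9852  0.0001] [-0.0342 -0.1335 -1.2481] 0.24707290617842012
7.75 [ 0.5382 -0.1374  0.1142] [-0.      0.1713  0.9852  0.    ] [ 0.0027  0.3435 -0.9248] 0.24475237012767678
```

View pics/w6.png

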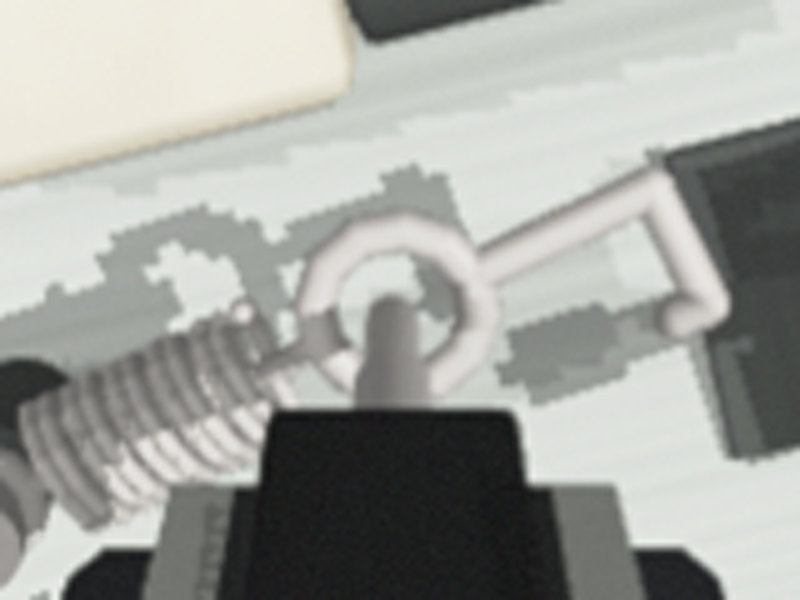

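View pics/s6.png

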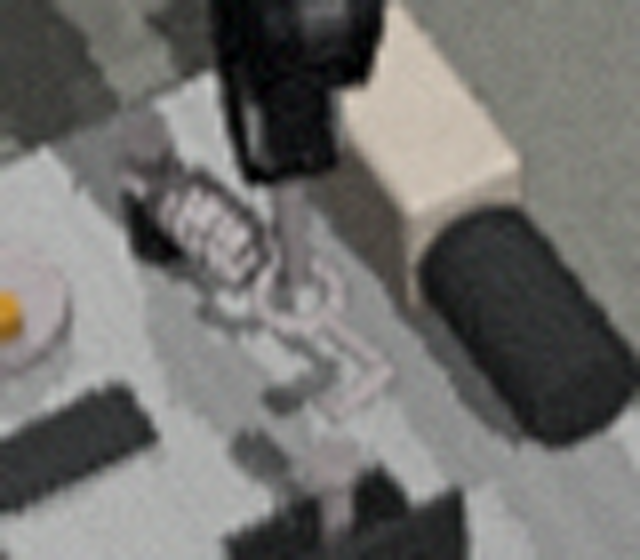

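The pin's end is inside the eye's outline, about 1–2 mm towards −y and −x of its centre, with 4 mm of clearance. I correct slightly and descend.

drive_tool([
  [[0.001,0.0015,-0.003],[0,0,0]],
  [[0.001,0.0015,-0.008],[0,0,0]],
  [[0.001,0.0015,-0.013],[0,0,0]],
  [[0.001,0.0015,-0.018],[0,0,0]],
  [[0.001,0.0015,-0.023],[0,0,0]],
  [[0.001,0.0015,-0.024],[0,0,0]],
  [[0.001,0.0015,-0.024],[0,0,0]],
])

```text
time: 8.5
tool_pos: [0.5389, -0.1359, 0.0899]
tool_rot: [-0.0, 0.171, 0.985, 0.0]
contact_force: [0.4, -0.4, -1.1]
gripper_width: 0.252
```

```bash
python3 - <<'E'
from look import *
look("wrist","w7",(240,180,200,150),4)
look("scene","s7",(240,190,80,70),8)
E
```

```text
8.5 [ 0.5389 -0.1359  0.0899] [-0.0004  0.1713  0.9852  0.0001] [ 0.3591 -0.3751 -1.1185] 0.2520602169738984
8.55 [ 0.5392 -0.1359  0.0902] [-0.0001  0.1713  0.9852  0.    ] [ 0.6082  0.1351 -0.2316] 0.248807203859073
```

View pics/w7.png

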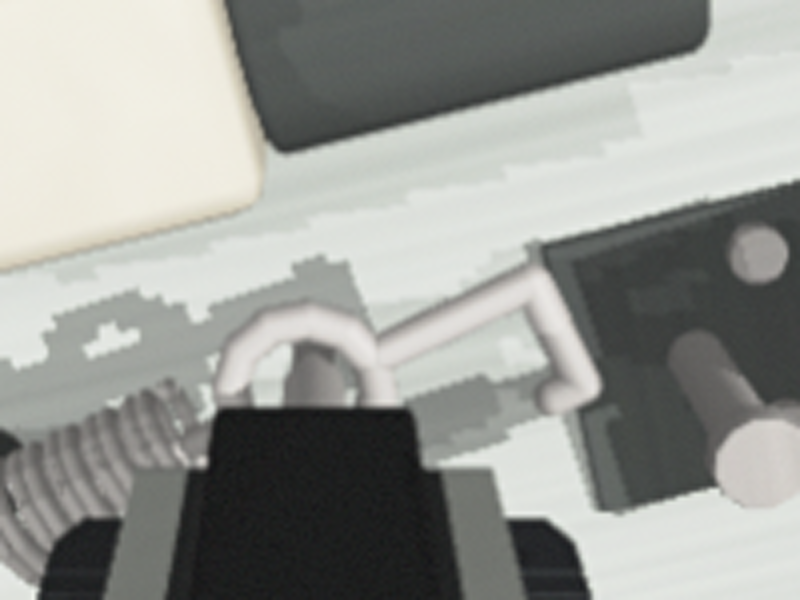

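View pics/s7.png

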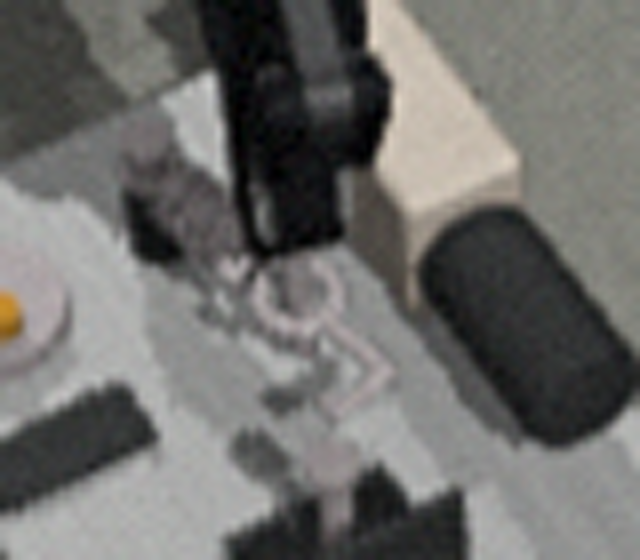

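The pin is in the eye: it shows inside the loop at crop (315,370) in the wrist view. First I stretch about 26 mm along the spring, keeping its swing at about +12°.

drive_tool([
  [[-0.0004,0.003,0],[0,0,0]],
  [[-0.0009,0.008,0],[0,0,0]],
  [[-0.0013,0.013,0],[0,0,0]],
  [[-0.0017,0.018,0],[0,0,0]],
  [[-0.0022,0.023,0],[0,0,0]],
  [[-0.0025,0.026,0],[0,0,0]],
  [[-0.0025,0.026,0],[0,0,0]],
  [[-0.0025,0.026,0],[0,0,0]],
])

```text
time: 9.4
tool_pos: [0.537, -0.1103, 0.0906]
tool_rot: [0.0, 0.171, 0.985, -0.001]
contact_force: [0.3, -4.8, -0.4]
gripper_width: 0.249
```

```bash
python3 - <<'E'
from look import *
look("wrist","w8",(240,180,200,150),4)
look("scene","s8",(240,190,80,70),8)
E
```

```text
9.4 [ 0.537  -0.1103  0.0906] [ 0.0005  0.1711  0.9852 -0.0006] [ 0.2883 -4.822  -0.4161] 0.24931084665064987
9.45 [ 0.537  -0.1104  0.0907] [ 0.0005  0.1712  0.9852 -0.0005] [-0.848  -5.6486  0.1836] 0.24590122522010732
```

View pics/w8.png

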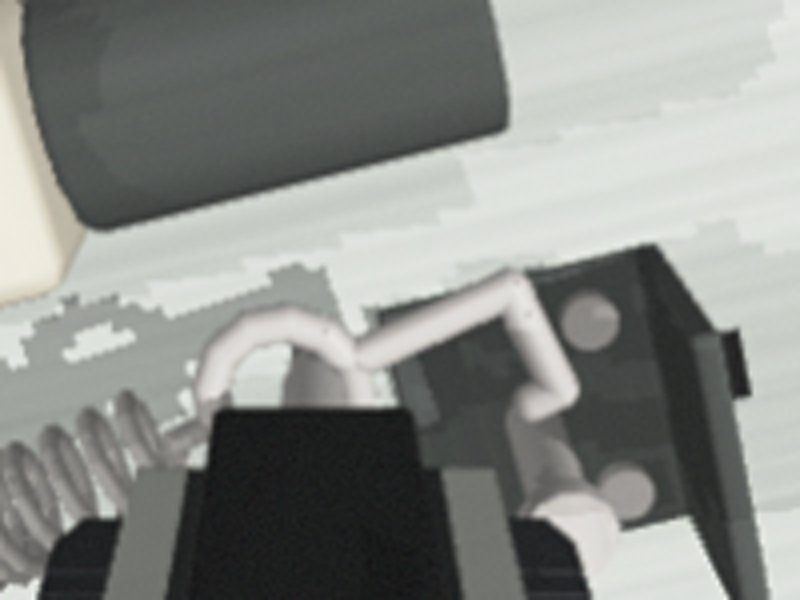

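View pics/s8.png

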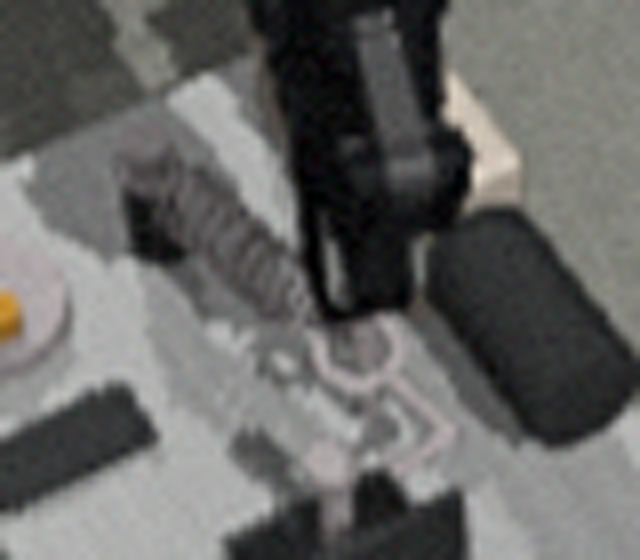

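```bash
cat > un.py <<'E'
from look import *
yaw=1.482; piv=np.array([.5478,-.1904])
c,s=np.cos(yaw),np.sin(yaw);R=np.array([[c,-s],[s,c]])
un=lambda p:(R.T@(np.array(p)[:2]-piv))*1000
E
python3 - <<'E'
from un import *
m=pickle.load(open("pics/w8.pkl","rb"))
for n,p,z in [("corner",(518,283),.045),("lipcorner",(562,390),.045),("lipend",(530,408),.045),("flangetop1",(700,338),.054),("flangetop2",(745,600),.054)]:
    P=onz(m,[np.array(p)/4+[240,180]],z)[0];print(n,P,un(P))
print("tip est",un(state()["tool_pos"][:2]+[.0009,.0012]), "post",un([.565,-.0843]))
E
```

```text
corner [ 0.5349 -0.0805  0.045 ] [108.3266  22.5674]
lipcorner [ 0.5509 -0.0795  0.045 ] [110.7629   6.7455]
lipend [ 0.5519 -0.0842  0.045 ] [106.1933   5.3124]
flangetop1 [ 0.546  -0.0616  0.054 ] [128.0875  13.2333]
flangetop2 [ 0.5833 -0.0656  0.054 ] [127.4128 -24.3049]
tip est [79.9624 17.0973] post [107.2073  -7.7233]
```

Everything is consistent: the bar's radius is 110.6 mm, the pull is about 5 N, and the stretch is about 22.5 mm. I pull another 10 mm, which puts the bar about 13.5 mm beyond the post.

drive_tool([
  [[-0.0003,0.003,0],[0,0,0]],
  [[-0.0008,0.007,0],[0,0,0]],
  [[-0.0012,0.0102,0],[0,0,0]],
  [[-0.0012,0.0102,0],[0,0,0]],
  [[-0.0012,0.0102,0],[0,0,0]],
])

```text
time: 10.0
tool_pos: [0.5359, -0.1008, 0.0908]
tool_rot: [0.001, 0.171, 0.985, -0.001]
contact_force: [0.4, -6.0, -0.5]
gripper_width: 0.25
```

```bash
python3 - <<'E'
from un import *
look("wrist","w9",(240,180,200,150),4)
print("tip est",un(state()["tool_pos"][:2]+[.0009,.0012]))
E
```

```text
10.0 [ 0.5359 -0.1008  0.0908] [ 0.0007  0.1712  0.9852 -0.0012] [ 0.4271 -6.0433 -0.4936] 0.24997571606177874
tip est [89.4369 19.02  ]
```

View pics/w9.png

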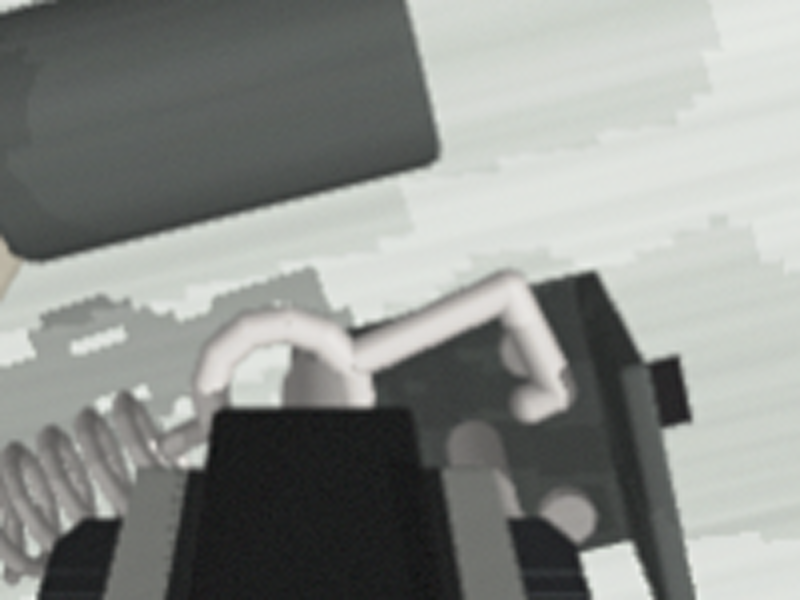

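```bash
python3 - <<'E'
from un import *
m=pickle.load(open("pics/w9.pkl","rb"))
for n,p,z in [("corner",(513,285),.045),("lipcorner",(555,393),.045),("lipend",(528,409),.045),("flangetop1",(627,366),.054),("flangetop2",(672,600),.054),("postbase?",(477,440),.02)]:
    P=onz(m,[np.array(p)/4+[240,180]],z)[0];u=un(P);print(n,P,u,np.hypot(*u))
E
```

```text
corner [ 0.5339 -0.0717  0.045 ] [117.0077  24.3334] 119.51111084339188
lipcorner [ 0.55  -0.071  0.045] [119.1479   8.4235] 119.44525465856132
lipend [ 0.551 -0.075  0.045] [115.2639   7.0981] 115.48229316402562
flangetop1 [ 0.5455 -0.0617  0.054 ] [128.0281  13.746 ] 128.76387694543692
flangetop2 [ 0.579  -0.0652  0.054 ] [127.5221 -19.9838] 129.07838446776105
postbase? [ 0.5646 -0.0838  0.02  ] [107.692   -7.2815] 107.93791620963067
```

drive_tool([
  [[-0.0002,0.0017,0],[0,0,0]],
  [[0.003,0.002,0],[0,0,0]],
  [[0.006,0.0022,0],[0,0,0]],
  [[0.007,0.0022,0],[0,0,0]],
  [[0.007,0.0022,0],[0,0,0]],
])

```text
time: 10.55
tool_pos: [0.5429, -0.0988, 0.0907]
tool_rot: [0.001, 0.171, 0.985, -0.001]
contact_force: [0.1, -7.1, -0.5]
gripper_width: 0.25
```

```bash
python3 - <<'E'
from un import *
look("wrist","w10",(240,180,200,150),4)
print("tip est",un(state()["tool_pos"][:2]+[.0009,.0012]))
E
```

```text
10.55 [ 0.5429 -0.0988  0.0907] [ 0.0006  0.1713  0.9852 -0.0013] [ 0.1244 -7.076  -0.4516] 0.25031867454199547
tip est [92.0704 12.3204]
```

View pics/w10.png

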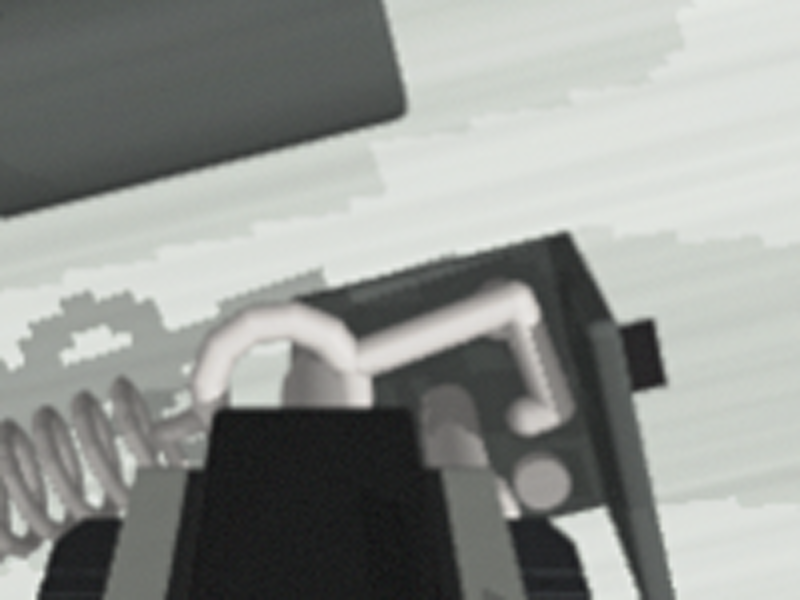

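```bash
python3 - <<'E'
from un import *
m=pickle.load(open("pics/w10.pkl","rb"))
for n,p,z in [("corner",(525,297),.045),("lipcorner",(558,412),.045),("lipend",(525,420),.045),("flangetop1",(597,325),.054),("flangetop2",(648,600),.054)]:
    P=onz(m,[np.array(p)/4+[240,180]],z)[0];u=un(P);print(n,P,u,np.hypot(*u))
print(proj(m,np.c_[np.tile([.565,-.0843],(3,1)),[.025,.045,.056]])*4-[960,720])
E
```

```text
corner [ 0.5429 -0.0688  0.045 ] [120.7301  15.6244] 121.73694334278011
lipcorner [ 0.5596 -0.0694  0.045 ] [121.5595  -1.0443] 121.56402815056144
lipend [ 0.5593 -0.0738  0.045 ] [117.1369  -1.0678] 117.14177987238884
flangetop1 [ 0.546  -0.0617  0.054 ] [128.0738  13.2333] 128.7556414103133
flangetop2 [ 0.5849 -0.0661  0.054 ] [127.0607 -25.9019] 129.67397877684513
[[450.2028 420.8297]
 [462.3622 481.9458]
 [470.0237 520.504 ]]
```

The bar is 14 mm beyond the post and 3.5 mm short of the flange stop, and the lip is clear. I swing it in.

drive_tool([
  [[0.002,0.0001,0],[0,0,0]],
  [[0.0043,0.0001,0],[0,0,0]],
  [[0.0065,0.0001,0],[0,0,0]],
  [[0.0085,0,0],[0,0,0]],
  [[0.0105,-0.0001,0],[0,0,0]],
  [[0.0123,-0.0003,0],[0,0,0]],
  [[0.0123,-0.0003,0],[0,0,0]],
  [[0.0123,-0.0003,0],[0,0,0]],
])

```text
time: 11.4
tool_pos: [0.5548, -0.0991, 0.0906]
tool_rot: [0.0, 0.171, 0.985, -0.001]
contact_force: [-0.3, -7.2, 0.6]
gripper_width: 0.25
```

```bash
python3 - <<'E'
from un import *
look("wrist","w11",(240,180,200,150),4)
print("tip est",un(state()["tool_pos"][:2]+[.0009,.0012]))
E
```

```text
11.4 [ 0.5548 -0.0991  0.0906] [ 0.0001  0.1713  0.9852 -0.0013] [-0.3006 -7.2318  0.5875] 0.24997491841995986
tip est [92.8086  0.3475]
```

View pics/w11.png

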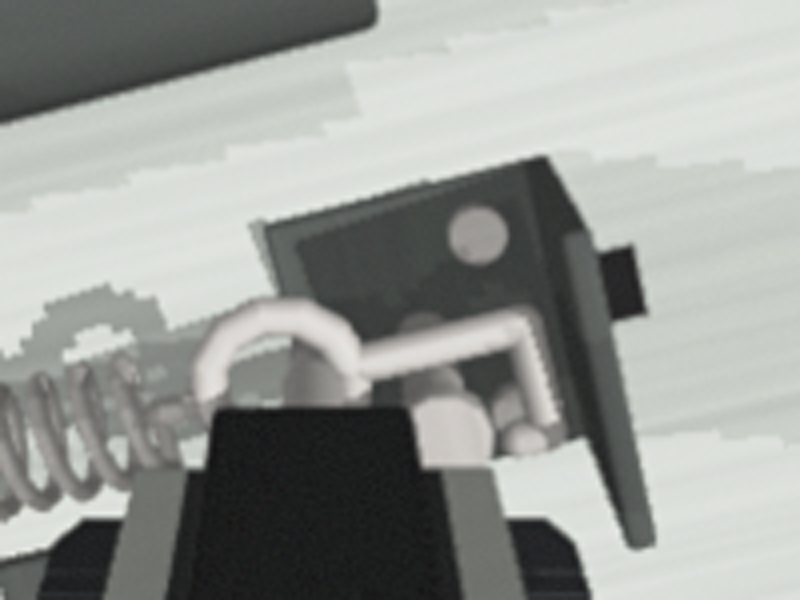

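```bash
python3 - <<'E'
from un import *
m=pickle.load(open("pics/w11.pkl","rb"))
for n,p,z in [("corner",(522,328),.045),("lipcorner",(548,440),.045),("lipend",(515,438),.045),("head",(452,430),.056),("shank mid",(440,350),.045),("flangetop1",(575,235),.054),("flangetop2",(632,545),.054)]:
    P=onz(m,[np.array(p)/4+[240,180]],z)[0];u=un(P);print(n,P,u,np.hypot(*u))
E
```

```text
corner [ 0.5587 -0.0707  0.045 ] [120.1968  -0.25  ] 120.19702595532097
lipcorner [ 0.5749 -0.0721  0.045 ] [120.1977 -16.4674] 121.32054113143215
lipend [ 0.5731 -0.0761  0.045 ] [116.0523 -15.0907] 117.02934951205073
head [ 0.5643 -0.0829  0.056 ] [108.5243  -6.8706] 108.74158206909644
shank mid [ 0.558  -0.0816  0.045 ] [109.3142  -0.5514] 109.31557397544222
flangetop1 [ 0.5459 -0.0612  0.054 ] [128.5158  13.3385] 129.20619129285683
flangetop2 [ 0.5883 -0.0662  0.054 ] [127.2643 -29.3066] 130.59505885819075
```

The post sits between shank and lip: shank y −0.3, post −7, lip −16 mm. I ease it back.

drive_tool([
  [[-0.0001,-0.0015,0],[0,0,0]],
  [[-0.0003,-0.003,0],[0,0,0]],
  [[-0.0004,-0.0045,0],[0,0,0]],
  [[-0.0005,-0.0055,0],[0,0,0]],
  [[-0.0006,-0.0065,0],[0,0,0]],
  [[-0.0006,-0.0072,0],[0,0,0]],
  [[-0.0007,-0.008,0],[0,0,0]],
  [[-0.0007,-0.008,0],[0,0,0]],
])

```text
time: 12.25
tool_pos: [0.5541, -0.1064, 0.0906]
tool_rot: [0.0, 0.171, 0.985, -0.0]
contact_force: [-1.2, -5.8, 0.3]
gripper_width: 0.247
```

```bash
python3 - <<'E'
from un import *
look("wrist","w12",(240,180,200,150),4)
st=state();print("tip est",un(st["tool_pos"][:2]+[.0009,.0012]),st["contact_force"])
E
```

```text
12.25 [ 0.5541 -0.1064  0.0906] [ 0.0001  0.1714  0.9852 -0.0005] [-1.1959 -5.831   0.3308] 0.24680295731317922
tip est [85.4486  0.3374] [-0.6669 -5.3376  0.2084]
```

View pics/w12.png

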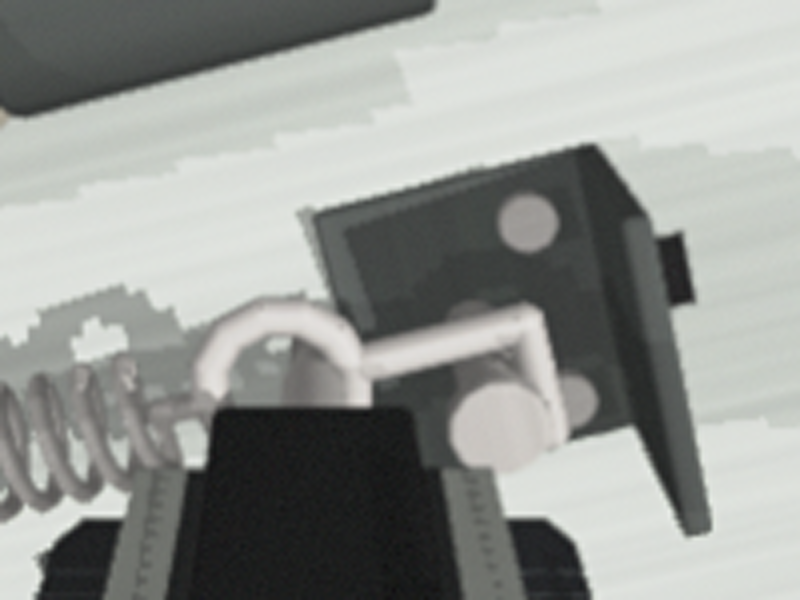

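drive_tool([
  [[-0.0001,-0.0008,0],[0,0,0]],
  [[-0.0001,-0.0016,0],[0,0,0]],
  [[-0.0002,-0.0024,0],[0,0,0]],
  [[-0.0003,-0.0032,0],[0,0,0]],
  [[-0.0003,-0.004,0],[0,0,0]],
  [[-0.0003,-0.004,0],[0,0,0]],
  [[-0.0003,-0.004,0],[0,0,0]],
])

```text
time: 13.0
tool_pos: [0.5534, -0.1094, 0.0898]
tool_rot: [-0.001, 0.171, 0.985, 0.0]
contact_force: [-0.0, 0.4, -1.7]
gripper_width: 0.246
```

```bash
python3 - <<'E'
from un import *
look("wrist","w13",(240,180,200,150),4)
st=state();print("tip est",un(st["tool_pos"][:2]+[.0009,.0012]),st["contact_force"])
E
```

```text
13.0 [ 0.5534 -0.1094  0.0898] [-0.0005  0.1712  0.9852  0.0004] [-0.033   0.3818 -1.6876] 0.24641823883962025
tip est [82.3728  0.7101] [-0.9817  0.1156 -1.4655]
```

View pics/w13.png

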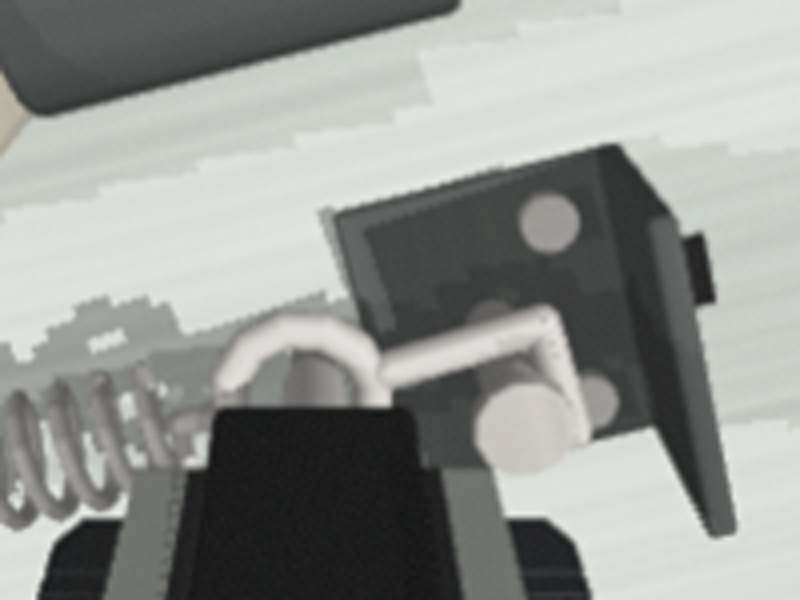

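The force on the tool is gone, the hook bears on the post and the pin is free in the eye. I centre it by 1 mm, wait, then lift straight up.

drive_tool([
  [[0.0003,-0.001,0],[0,0,0]],
  [[0.0003,-0.001,0],[0,0,0]],
  [[0.0003,-0.001,0],[0,0,0]],
  [[0.0003,-0.001,0],[0,0,0]],
  [[0.0003,-0.001,0.003],[0,0,0]],
  [[0.0003,-0.001,0.008],[0,0,0]],
  [[0.0003,-0.001,0.014],[0,0,0]],
  [[0.0003,-0.001,0.02],[0,0,0]],
])

```text
time: 13.85
tool_pos: [0.5543, -0.1109, 0.1112]
tool_rot: [0.0, 0.171, 0.985, -0.0]
contact_force: [1.0, 0.1, -1.1]
gripper_width: 0.249
```

drive_tool([
  [[0,0,0.008],[0,0,0]],
  [[0,0,0.016],[0,0,0]],
  [[0,0,0.028],[0,0,0]],
  [[0,0,0.044],[0,0,0]],
  [[0,0,0.058],[0,0,0]],
  [[0,0,0.062],[0,0,0]],
  [[0,0,0.062],[0,0,0]],
])

```text
time: 14.55
tool_pos: [0.5548, -0.1111, 0.1739]
tool_rot: [0.001, 0.171, 0.985, -0.0]
contact_force: [-0.0, 0.3, -0.7]
gripper_width: 0.248
```

```bash
python3 - <<'E'
from un import *
look("wrist","w14")
look("scene","s14",(200,160,160,130),5)
E
```

```text
14.55 [ 0.5548 -0.1111  0.1739] [ 0.0013  0.1713  0.9852 -0.0002] [-0.0386  0.2542 -0.6935] 0.2482501203620765
14.6 [ 0.5542 -0.1109  0.1728] [ 0.0004  0.1713  0.9852 -0.0001] [-0.2158 -0.3176 -1.3618] 0.2479613018016794
```

View pics/w14.png

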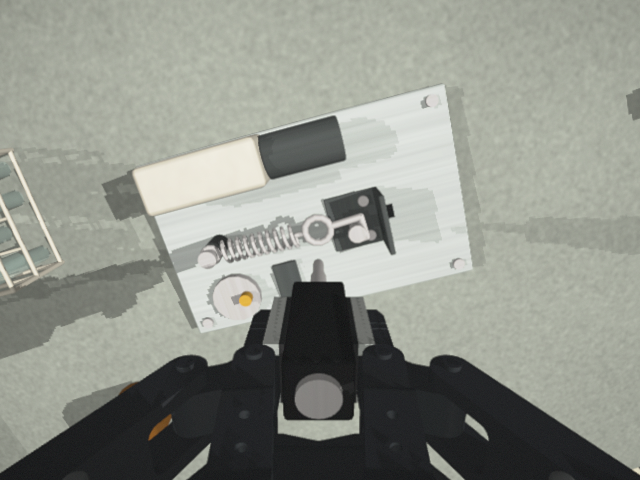

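View pics/s14.png

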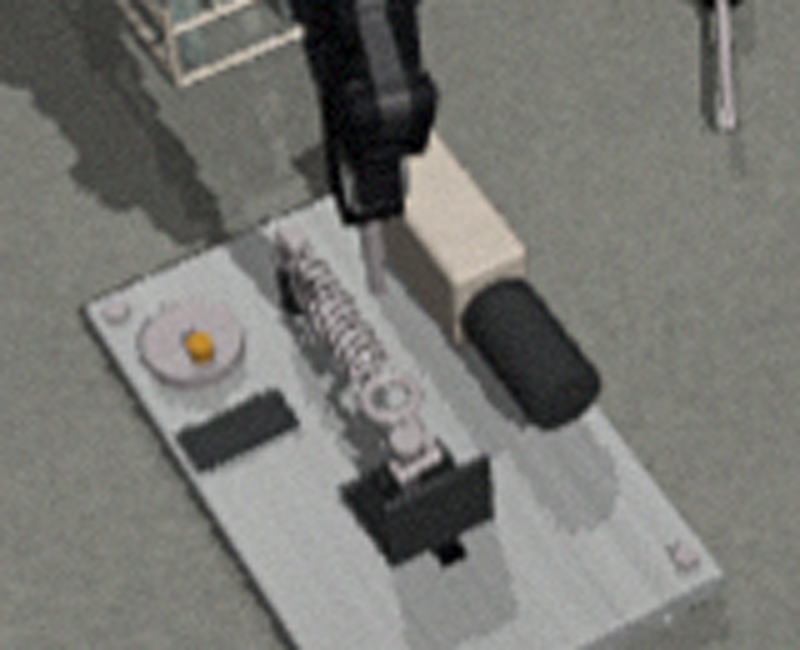

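The spring stays hooked on the post (wrist view: hook around the head at (357,233), spring stretched), and the pin's pixel (318,262) is unchanged, so the puller hasn't slipped. Back to the stand.

drive_tool([
  [[-0.004,0.018,0],[0,0,0]],
  [[-0.012,0.055,0],[0,0,0]],
  [[-0.0215,0.0965,0],[0,0,0]],
  [[-0.031,0.139,0],[0,0,0]],
  [[-0.0405,0.1815,0],[0,0,0]],
  [[-0.05,0.224,0],[0,0,0]],
  [[-0.0595,0.2665,0],[0,0,0]],
  [[-0.069,0.309,0],[0,0,0]],
])

```text
time: 15.45
tool_pos: [0.4832, 0.2004, 0.1714]
tool_rot: [-0.001, 0.171, 0.985, -0.0]
contact_force: [0.6, 0.9, -0.5]
gripper_width: 0.251
```

drive_tool([
  [[-0.0095,0.042,0],[0,0,0]],
  [[-0.014,0.064,0],[0,0,0]],
  [[-0.0163,0.0737,0],[0,0,0]],
  [[-0.0163,0.0737,0],[0,0,0]],
  [[-0.0163,0.0737,-0.015],[0,0,0]],
  [[-0.0163,0.0737,-0.03],[0,0,0]],
  [[-0.0163,0.0737,-0.03],[0,0,0]],
  [[-0.0163,0.0737,-0.03],[0,0,0]],
])

```text
time: 16.25
tool_pos: [0.4683, 0.2708, 0.1408]
tool_rot: [-0.001, 0.172, 0.985, -0.001]
contact_force: [0.8, 0.2, -1.4]
gripper_width: 0.248
```

```bash
python3 - <<'E'
from un import *
look("wrist","w15",(220,180,200,150),4)
look("scene","s15",(410,310,100,80),8)
E
```

```text
16.25 [0.4683 0.2708 0.1408] [-0.0011  0.172   0.9851 -0.0007] [ 0.8424  0.1937 -1.4229] 0.24813693963718209
16.3 [0.4688 0.2712 0.1417] [-0.0004  0.1719  0.9851 -0.0003] [-0.1345 -0.5316 -0.4385] 0.2513511068324955
```

View pics/w15.png

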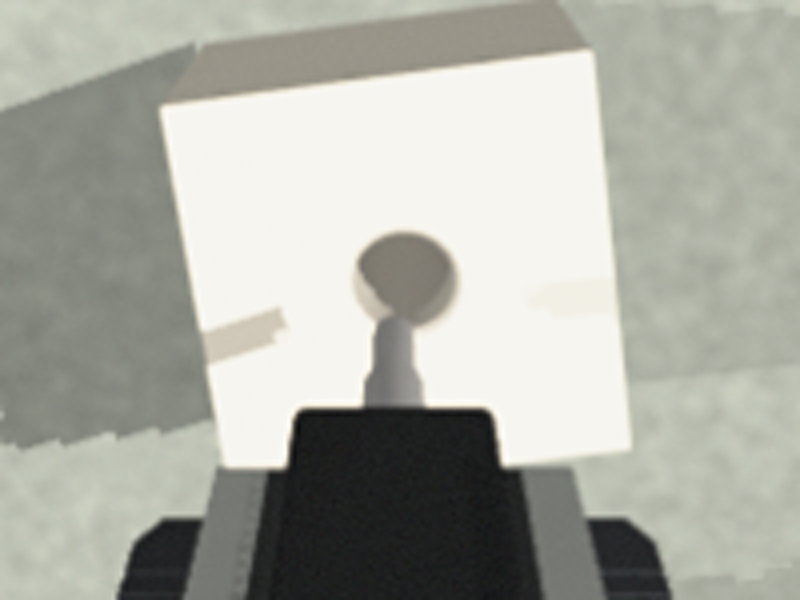

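View pics/s15.png

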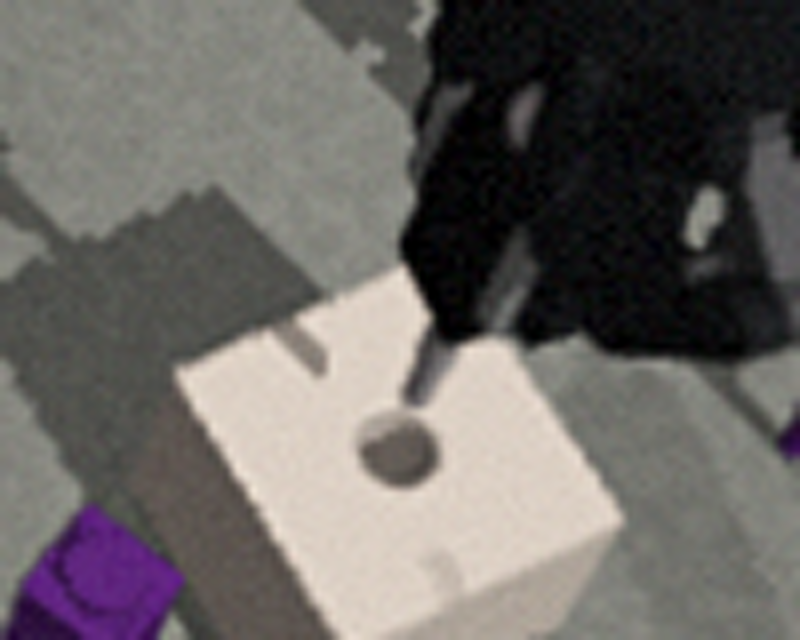

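```bash
python3 - <<'E'
from un import *
m=pickle.load(open("pics/w15.pkl","rb"));s=pickle.load(open("pics/s15.pkl","rb"))
h=onz(m,[(321.5,250.1)],.055)[0];t=onz(m,[(318.7,263.0)],.078)[0]
h2=onz(s,[np.array((399,450))/8+[410,310]],.055)[0];t2=onz(s,[np.array((412,397))/8+[410,310]],.078)[0]
print(h,t,h-t);print(h2,t2,h2-t2)
E
```

```text
[0.4704 0.2735 0.055 ] [0.4697 0.2719 0.078 ] [ 0.0007  0.0016 -0.023 ]
[0.4693 0.2739 0.055 ] [0.4705 0.2719 0.078 ] [-0.0013  0.002  -0.023 ]
```

drive_tool([
  [[0,0.0017,0],[0,0,0]],
  [[0,0.0017,-0.005],[0,0,0]],
  [[0,0.0017,-0.012],[0,0,0]],
  [[0,0.0017,-0.02],[0,0,0]],
  [[0,0.0017,-0.028],[0,0,0]],
  [[0,0.0017,-0.035],[0,0,0]],
  [[0,0.0017,-0.035],[0,0,0]],
])

```text
time: 17.05
tool_pos: [0.4677, 0.2732, 0.1054]
tool_rot: [-0.001, 0.171, 0.985, -0.001]
contact_force: [-0.2, -0.8, -1.1]
gripper_width: 0.248
```

```bash
python3 - <<'E'
from un import *
look("wrist","w16",(220,180,200,150),4)
look("scene","s16",(410,310,100,80),8)
E
```

```text
17.05 [0.4677 0.2732 0.1054] [-0.0013  0.1712  0.9852 -0.0009] [-0.1953 -0.7994 -1.0769] 0.24751976436229695
17.1 [0.4682 0.2733 0.1063] [-0.0008  0.1713  0.9852 -0.0005] [ 0.3349  0.5577 -0.5694] 0.2520480281558505
```

View pics/w16.png

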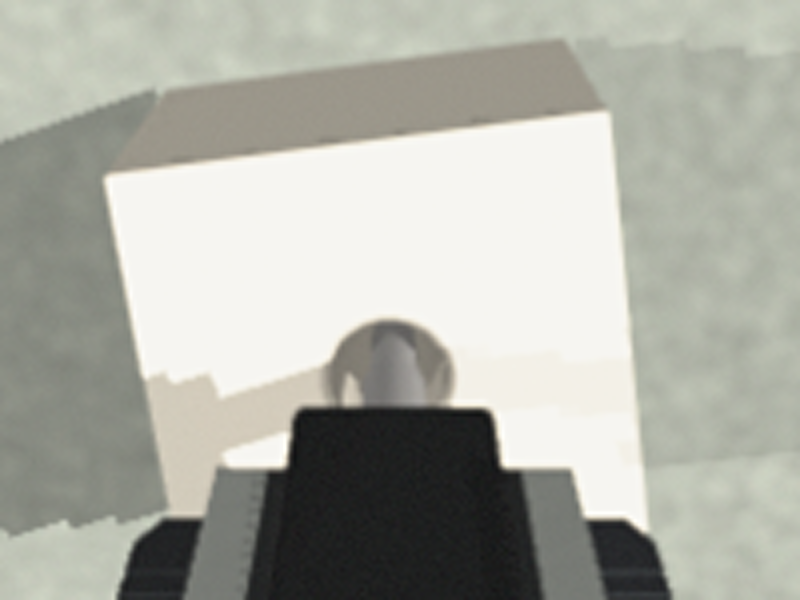

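View pics/s16.png

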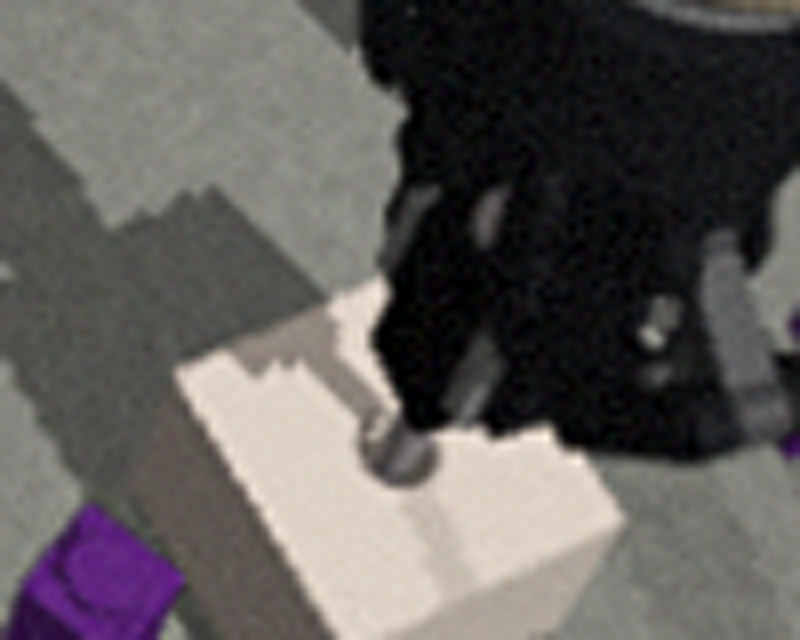

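The pin is inside the hole and centred. I lower it to rest.

drive_tool([
  [[0,0,-0.008],[0,0,0]],
  [[0,0,-0.016],[0,0,0]],
  [[0,0,-0.024],[0,0,0]],
  [[0,0,-0.03],[0,0,0]],
  [[0,0,-0.034],[0,0,0]],
  [[0,0,-0.037],[0,0,0]],
  [[0,0,-0.037],[0,0,0]],
])

```text
time: 17.85
tool_pos: [0.4689, 0.2737, 0.0704]
tool_rot: [0.0, 0.171, 0.985, 0.0]
contact_force: [0.3, 0.1, -1.7]
gripper_width: 0.252
```

drive_tool([
  [[0,0,-0.001],[0,0,0]],
  [[0,0,-0.0015],[0,0,0]],
  [[0,0,-0.002],[0,0,0]],
  [[0,0,-0.002],[0,0,0]],
])

```text
time: 18.25
tool_pos: [0.4692, 0.2738, 0.0701]
tool_rot: [0.0, 0.171, 0.985, 0.0]
contact_force: [-3.3, -1.9, 8.3]
gripper_width: 0.25
```

It's resting on the stand (contact at +8 N). Release and retreat upward.

drive_tool([
  [[0,0,0.001],[0,0,0]],
  [[0,0,0.001],[0,0,0]],
  [[0,0,0.001],[0,0,0]],
  [[0,0,0.001],[0,0,0]],
  [[0,0,0.001],[0,0,0]],
  [[0,0,0.001],[0,0,0]],
], fingers=-0.1)

```text
time: 18.85
tool_pos: [0.4687, 0.2736, 0.0692]
tool_rot: [-0.0, 0.171, 0.985, -0.0]
contact_force: [0.1, 0.5, 0.5]
gripper_width: 0.547
```

drive_tool([
  [[0,0,0.01],[0,0,0]],
  [[0,0,0.025],[0,0,0]],
  [[0,0,0.045],[0,0,0]],
  [[0,0,0.07],[0,0,0]],
  [[0,0,0.1],[0,0,0]],
  [[0,0,0.14],[0,0,0]],
  [[0,0,0.16],[0,0,0]],
  [[0,0,0.16],[0,0,0]],
])

```text
time: 19.65
tool_pos: [0.4711, 0.2746, 0.2359]
tool_rot: [0.004, 0.171, 0.985, 0.003]
contact_force: [0.1, 0.1, 0.4]
gripper_width: 0.551
```

```bash
python3 - <<'E'
from un import *
look("wrist","w17")
look("scene","s17")
look("top","t17",(285,185,140,100),5.5)
E
```

```text
19.65 [0.4711 0.2746 0.2359] [0.0044 0.1712 0.9852 0.0028] [0.1478 0.0872 0.4035] 0.5508613794250908
19.7 [0.47   0.2741 0.2329] [0.0025 0.1713 0.9852 0.0016] [-0.5658 -0.3748 -0.8447] 0.5511572743925568
19.75 [0.469  0.2737 0.2304] [0.0008 0.1713 0.9852 0.0005] [ 0.3361 -0.3182  0.0891] 0.547531754714693
```

View pics/w17.png

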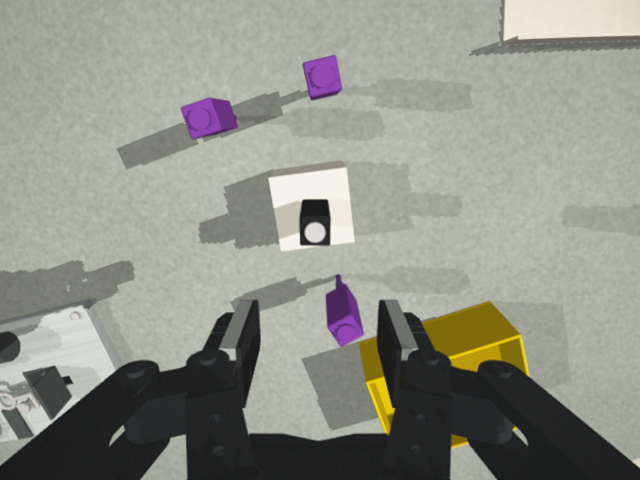

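View pics/s17.png

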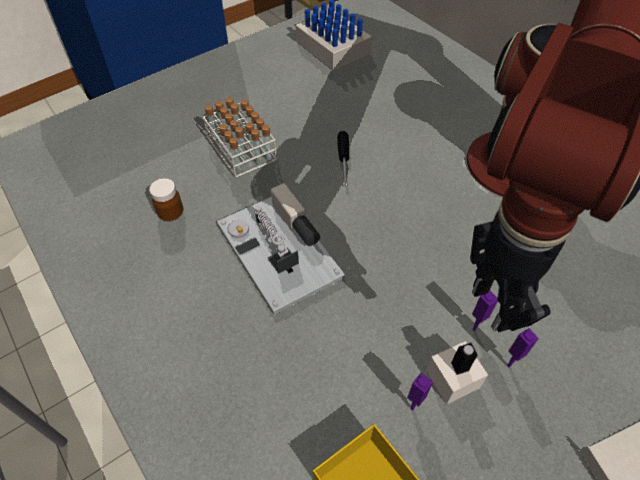

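View pics/t17.png

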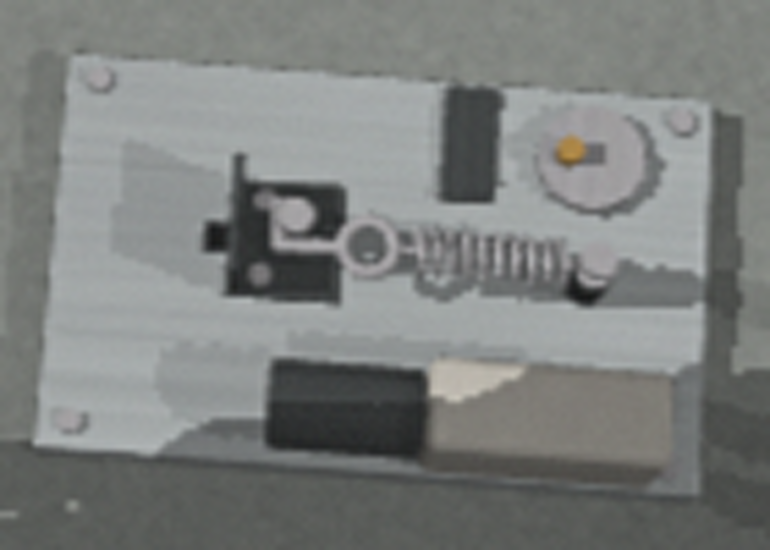

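The top view shows the hook around the post at crop (295,215) with the spring stretched. The puller stands in the stand at the same scene pixel as at the start (468,350), and the bystanders haven't moved.

```bash
python3 - <<'E'
from un import *
m=pickle.load(open("pics/w17.pkl","rb")); print(onz(m,[(315,232)],.1175))
print(job_done())
E
```

```text
[[0.4711 0.2747 0.1175]]
the job is handed in; nothing more can be done
None
```

The return spring is stretched and hooked on the anchor post, and the puller is back upright in its stand. I handed the job in at about 20 s; no verdict was reported.

**What I did:**
- I took the black puller from the stand and left the three purple look-alikes alone.
- With its pin in the eye I stretched the spring, estimated at about 34 mm at most, with about 7 N measured on the tool.
- I swung the hook past the post and eased it back until the pull on the tool dropped to about zero, then lifted the pin out and returned the puller.

**Last checks:**
- **Spring:** the top view shows the hook around the post and the spring stretched, by about 26–27 mm from the hook's position.
- **Puller:** its cap measured at (0.471, 0.275), about 2 mm from the stand's axis at (0.470, 0.273).
- **Surroundings:** by eye in the scene, wrist and top pictures, the rack, bin, screwdriver and jar are where they started.

**Disagreements:**
- While I lined the pin up over the eye, the scene camera read about 3–5 mm differently from the wrist camera along world x. I relied on the wrist view.
- Measured tool positions differed from the commanded ones by 1–2 mm.

No check failed.

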